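Load an empty core and its top flange on the tape winder

ROBOT

A 6-joint arm with a two-finger parallel gripper is mounted at the origin on the work surface. World frame = base frame: x ahead of the robot, y to its left, z up, the work surface at z = 0. Lengths are in m, angles in degrees, forces in N, time in s.
With the tool pointing down it reaches from about 0.25 to 0.725 m from the base axis. Payload 9.7 kg.
Tool frame: the origin (TCP) lies at the very end of the fingers, on their centre line; the grasp point (between the pads) lies 19 mm behind it (bot.pinch_z is the distance from the TCP to the grasp point, in m); x points along the fingers, z is the direction in which the jaws open and shut, and the axes are right-handed (so a half turn about x gives the same grasp; the last joint's range is limited). The gripper opens to 85 mm and grips with 20 to 120 N. Pads are 22 mm wide; open, the fingers measure 114 mm over their backs; the gripper's body (76 mm by 85 mm) begins 54 mm behind the grasp point. The pads swing forward as they close: fully open they stand 13 mm farther back than shut.
Start: joints at [-69.672, 4.979, 10.078, 95.1, 0, 90], TCP at [0.191, -0.516, 0.231] pointing down, gripper open.
Joint ranges: [-179.16, 179.16], [-48.56, 103.87], [-65.8, 70.77], [-126.05, 130.52], [-82.76, 87.17], [-180, 180]. Speed limits (degrees/s): [127.2, 127.2, 147.25, 180, 180, 180].

INTERFACE

Orientations are given as [roll, pitch, yaw] about the fixed x, y, z axes, in that order (R = Rz(yaw) Ry(pitch) Rx(roll)).
In Python, from workcell import bot gives the robot as it stands.
- The arm moves only by the tool play_rows, never from a script. Its argument "rows" is a list of rows, each a list of 3 entries, a list of its own where there are three numbers: the shift along the tool's x, y, z in cm, then the turn about the tool's x in degrees, then the finger opening in cm, from 0 to 8.54. A call has 1 to 12 rows; each row is the pose to reach, as a shift and turn from the pose commanded when the call began, along the tool's axes at that moment; what a row does not reach only later rows make up. A row lasts 1/12 s, in which the tool goes at most 41.7 mm and 7.16 degrees, less where a joint would pass 70% of its speed; a pose out of reach is approached as far as the arm can. A call with a gripper value outside its range is refused whole. The fingers move at their own pace and stop on an object; "squeeze" is the grip in N (left out, the last holds). Time passes only in rows, so rows that repeat a pose let the fingers close. It gives the time, the measured TCP pose, the force and the opening at its end, in the units of the state.
- bot.get_obs(): the state, without advancing time (a new reading comes with each control period).
- bot.camera(name): name is "scene" or "top" or "wrist"; returns (picture, depth): 384x512x3 uint8, blue, green, red; 384x512 float32, m along the optical axis (not along the pixel's ray), 0 where there is no reading.
- bot.camera_model(name): a dict with "fx", "fy", "cx", "cy" (pixels), "origin" and "attitude" of the camera in the world; the wrist camera has in their place "mount" (4x4, takes a point from camera to tool coordinates, whose origin is the TCP and whose axes are the tool frame's). Camera axes: x right, y down, z forward; pixel columns grow to the right and rows downward; lengths in m; the calibration is good to about 2 mm. A picture is of the moment at which its call begins: read the wrist's pose just before it. camera_model takes no time and is no camera call.
- bot.job_done(): hands the job in, once; it reports no verdict.
The state is a dict: "time": time; "q": joint angles; "qd": joint speeds; "joint_efforts": joint torques, N m; "ee_pos": TCP position; "tcp_rot": TCP orientation; "wrist_force": force on the tool from outside, world axes, zero at the start; "torque": the same for the moment, N m; "opening": finger opening in m.
Only numpy, scipy, OpenCV 4.12 (cv2) and the standard library are available. Lean on these libraries where they do the work, as an engineer would, in place of code of your own. Each camera call takes 0.05 s, during which the arm holds its last target.

TASK

Load the tape winder: stand up the empty cardboard core that lies on the table and slide it over the winder's spindle, blue notched end down, until its notches straddle the orange drive bar and it sits flush on the turntable; then slide the black flange over the spindle, hub up, until it rests flat on the core. Lower both gently, without forcing them or letting them drop down the spindle, and leave everything else on the table where it is.

Things in the scene. Friction and masses are not known exactly. Their poses are not given: they have to be found in the camera images.
- winder: the tape winder, fixed: dark grey base box, x = -85 to +155 mm, y = -90 to +90 mm in this frame, top 40 mm above the table. Origin on the table under the spindle axis; z up, x towards its rear. Behind the spindle stands the motor cover, x = 93 to 149, y = -65 to +65 mm, 127 mm high with its knobs. Over the base lies the aluminium turntable, 150 mm in diameter, its top face 55 mm above the table
- guide_top (a point): top of the winder's tape guide, a fixed upright steel post with a white roller 20 mm across, 155 mm above the table, about 122 mm from the spindle axis
- seat (a point): the point on the spindle axis at the turntable's top face, 55 mm above the table. z runs up the spindle, x lies along the orange drive bar, which crosses the spindle's foot: 54 mm long, 8 mm wide, 8 mm high above the turntable. Spindle, bar and turntable turn together, stiffly (about 0.12 N m), and may start at any angle
- spindle_top (a point): centre of the steel spindle's top, 155 mm above the seat. The spindle is 34 mm in diameter; its last 12 mm taper to 20 mm
- core: the empty core, a brown cardboard tube with a blue ferrule at one end: 110 mm long, 45 mm outside, 37 mm inside diameter, about 0.1 kg. Origin at its centre; x runs along its axis from the blue end to the plain end. In the blue end two notches, 12 mm deep and about 15 mm wide, are open along the body's +z and -z. It starts lying with z up, a chalk box beside its notched half
- core_foot (a point): the centre of the core's blue notched end (55 mm from the core's origin along its -x)
- flange: the winder's top flange, black plastic, about 0.14 kg: a disc 110 mm in diameter and 5 mm thick with a hub 48 mm in diameter on it that has an orange band, 40 mm high in all; bore 37 mm, open right through. Origin at the middle of the disc's underside, z along the hub. It starts lying on the table with its hub up
- weight: dark steel pattern weight, 56 mm in diameter, 40 mm high with its knob, close to the flange (leave alone). Origin at the centre of its underside
- chalk: small white and blue chalk box, 50 x 28 x 22 mm, beside the core (leave alone). Origin at the centre of its underside, x along its length
- tape: yellow tape measure, 66 x 30 x 60 mm high (leave alone). Origin at the centre of its underside
- spare: plain grey wide core standing on end, 70 mm in diameter, 90 mm high; of another size and not for this spindle (leave alone). Origin at the centre of its underside
- oil: white oil bottle with a red cap, 38 mm in diameter, 105 mm high, standing in front of the winder (leave alone). Origin at the centre of its underside
- snips: thread snips with orange handles, 115 mm long, 10 mm high, lying flat (leave alone). Origin under its middle, x along it
- driver: red-handled screwdriver, 150 mm long, lying (leave alone). Origin under its middle, x along it
Mind the look-alikes: they are no part of the job. Leave any green look-alike of the core alone.

How it is judged (in metres and radians):
On the way, in this order (a step that is already met when the one before it is completed fails the run):
1. the core is raised upright, blue end down (angle between core's own x axis and vertical below 0.25 rad), for 0.2 s.
2. the core is fully home on the turntable, its notches over the drive bar (horizontal distance between core_foot and seat below 0.004 m and z of core_foot in the frame of seat between -0.003 and 0.003 m and angle between core's own x axis and vertical below 0.05 rad), for 0.2 s.
At the end, for the whole second after the job is handed in: Core upright on the spindle, blue end down, foot within 3 mm of the turntable face and 4 mm of the axis (notches over the bar); flange hub up on the core, its underside 106-114 mm above the turntable, centred within 4 mm; both within 0.05 rad of upright, at rest, released; the rest not moved (all of step 2 and horizontal distance between flange and seat below 0.004 m and z of flange in the frame of seat between 0.106 and 0.114 m and angle between flange's own z axis and vertical below 0.05 rad and linear speed of each of core, flange below 0.02 m/s); the robot touches nothing.
It fails at once if a bystander is moved by more than 25 mm (distance of any of weight, chalk, tape, spare, oil, snips, driver from where it was at the start of the episode above 0.025 m).
It fails at once if the core or the flange is dropped down the spindle (faster than 0.6 m/s on it) ((horizontal distance between core_foot and seat below 0.006 m and z of core_foot in the frame of seat below 0.145 m and linear speed of core above 0.6 m/s) or (horizontal distance between flange and seat below 0.006 m and z of flange in the frame of seat below 0.145 m and linear speed of flange above 0.6 m/s)).
It fails at once if the core or the flange is forced against the winder (over 60 N) (contact force between any of core, flange and winder above 60 N).
It also fails if it takes over 72 s, if anything falls off the work surface, if the arm or the gripper's body presses on something with over 40 N, if the wrist force passes 120 N, or if a joint passes its speed limit or range.

## Working session

There is one attempt and no reset: what is moved stays moved. The work goes in short steps, Python scripts to look and compute and a tool call to move; the robot and the scene stay as the last step left them, time stands still between calls to the robot, and variables do not carry over. Pictures are saved under pics/ and viewed, and the job is handed in when it is done.

Besides the shell and the picture viewer there is one more tool, called after ">>>" as name([rows], argument=value, ...), one row to a line, values as JSON. play_rows: Moves the arm, as the interface text tells. Its arguments: {"type":"object","properties":{"rows":{"type":"array"},"squeeze":{"type":"number"}},"required":["rows"]}

```bash
ls -la; mkdir -p pics; python3 - <<'E'
from workcell import bot
import cv2, numpy as np
print(bot.get_obs())
for n in ("scene","top","wrist"):
    p,d=bot.camera(n); cv2.imwrite(f"pics/{n}0.png",p); np.save(f"pics/{n}0d.npy",d); print(n,bot.camera_model(n))
print(bot.pinch_z, bot.get_obs()["time"])
E
```

```text
total 12
drwxr-xr-x  3 agent agent 4096 Dec  6 07:25 .
drwxr-xr-x 23 root  root  4096 Dec  6 07:25 ..
drwxr-xr-x  2 agent agent 4096 Dec  6 07:25 pics
{'time': 0.0, 'q': array([-6.96723052e+01,  5.01317355e+00,  1.00333530e+01,  9.50983109e+01,
        6.24083093e-04,  9.00025310e+01]), 'qd': array([-0.01154775,  0.05687524,  0.02214792, -0.06336437, -0.04044198,
        0.02596891]), 'joint_efforts': array([-4.07360101e-03, -5.20383704e+01,  4.64808440e+01,  1.58154778e-02,
       -1.40964717e-04,  2.23879351e-05]), 'ee_pos': array([ 0.19098895, -0.5155353 ,  0.2305533 ]), 'tcp_rot': array([179.544885  ,  89.92186606, 109.8700483 ]), 'wrist_force': array([ 0.16826566, -0.5100122 ,  0.3815467 ]), 'torque': array([ 0.05371679, -0.05243843,  0.05934944]), 'opening': 0.08531812184902893}
scene {'fx': 443.94835885456376, 'fy': 443.94835885456376, 'cx': 249.40247859744545, 'cy': 191.92522078083036, 'origin': array([1.50467287, 0.01372467, 1.23146998]), 'attitude': array([-137.25496341,   -1.02391799,   92.45488321])}
top {'fx': 442.3537388273662, 'fy': 442.3537388273662, 'cx': 261.4477682293095, 'cy': 193.80915199431283, 'origin': array([ 0.34927832, -0.00281219,  1.3057695 ]), 'attitude': array([-1.71621559e+02,  4.93501990e-02, -9.02825495e+01])}
wrist {'fx': 271.52501026956503, 'fy': 271.52501026956503, 'cx': 257.21882707363125, 'cy': 187.89154318245207, 'mount': array([[ 5.22731836e-04, -3.13635615e-01,  9.49543273e-01,
        -1.42462135e-01],
       [-2.56793581e-04, -9.49543414e-01, -3.13635521e-01,
         7.99235211e-02],
       [ 9.99999830e-01, -7.98893462e-05, -5.76896185e-04,
         5.95558696e-04],
       [ 0.00000000e+00,  0.00000000e+00,  0.00000000e+00,
         1.00000000e+00]])}
0.0187 0.15
```

View pics/scene0.png

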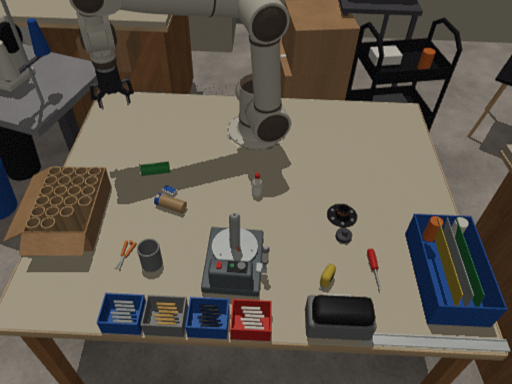

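View pics/top0.png

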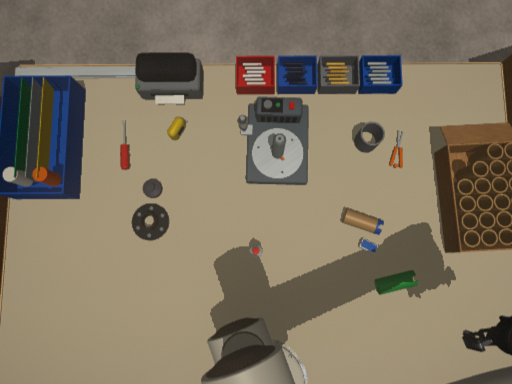

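View pics/wrist0.png

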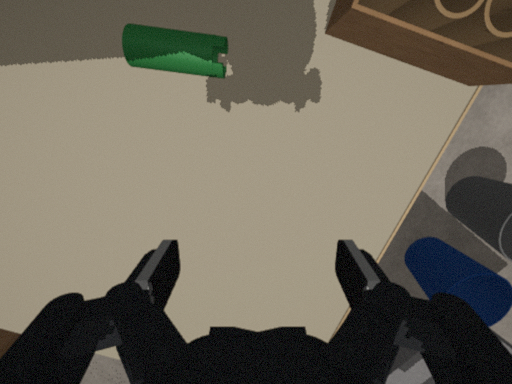

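```bash
cat > h.py <<'E'
import numpy as np, cv2
from scipy.spatial.transform import Rotation as Ro
from workcell import bot
def rot(a): return Ro.from_euler('xyz',a,degrees=True).as_matrix()
def cam(name,obs=None):
    m=bot.camera_model(name)
    if 'mount' in m:
        T=np.eye(4);T[:3,:3]=rot(obs['tcp_rot']);T[:3,3]=obs['ee_pos'];T=T@m['mount']
        return m,T[:3,:3],T[:3,3]
    return m,rot(m['attitude']),np.array(m['origin'])
def ray(c,u,v):
    m,R,o=c; d=R@np.array([(u-m['cx'])/m['fx'],(v-m['cy'])/m['fy'],1.]); return o,d
def onz(c,u,v,z):
    o,d=ray(c,u,v); return o+d*(z-o[2])/d[2]
def pts(c,depth):
    m,R,o=c; v,u=np.indices(depth.shape)
    P=np.stack([(u-m['cx'])/m['fx']*depth,(v-m['cy'])/m['fy']*depth,depth],-1)
    return P@R.T+o
def proj(c,p):
    m,R,o=c; q=R.T@(np.asarray(p)-o); return q[0]/q[2]*m['fx']+m['cx'],q[1]/q[2]*m['fy']+m['cy']
def shift(target,obs,yaw=None):
    "cm shift in tool axes to get TCP to target (world); turn so tool y points at world angle yaw (mod 180)"
    R=rot(obs['tcp_rot']); s=R.T@(np.asarray(target)-obs['ee_pos'])*100
    ya=np.degrees(np.arctan2(R[1,1],R[0,1])); t=None
    if yaw is not None:
        # tool x down: turn +t about tool x turns world yaw by -t
        t=-((yaw-ya+90)%180-90)
    return s.round(2),ya.round(2),t
E
python3 - <<'E'
from h import *
o=bot.get_obs(); R=rot(o['tcp_rot']); print(R.round(3))
c=cam('top'); p=cv2.imread('pics/top0.png'); d=np.load('pics/top0d.npy'); P=pts(c,d)
h=cv2.cvtColor(p,cv2.COLOR_BGR2HSV)
def blob(name,roi,lo,hi):
    x0,y0,x1,y1=roi; m=np.zeros(h.shape[:2],bool)
    m[y0:y1,x0:x1]=cv2.inRange(h,np.array(lo),np.array(hi))[y0:y1,x0:x1]>0
    q=P[m&(d>0)]; v,u=np.nonzero(m)
    print(name,m.sum(),'px',u.mean().round(1),v.mean().round(1),'xyz med',np.median(q,0).round(4) if len(q) else None,'zmax',q[:,2].max().round(3) if len(q) else None)
    return m
P0=P
def above(name,roi,z0,z1):
    x0,y0,x1,y1=roi; q=P[y0:y1,x0:x1].reshape(-1,3); q=q[(q[:,2]>z0)&(q[:,2]<z1)]
    a,b=q.min(0),q.max(0); print(name,len(q),'mean',q.mean(0).round(4),'min',a.round(3),'max',b.round(3)); return q
print('table',P[300,150],P[200,220])
q=above('core',(338,200,387,238),0.012,.07)
u,s,vt=np.linalg.svd(q[:,:2]-q[:,:2].mean(0),full_matrices=0);print('axis',vt[0],np.degrees(np.arctan2(vt[0][1],vt[0][0])))
blob('blue',(370,215,390,236),(100,120,40),(130,255,255))
above('chalk',(355,236,382,254),.012,.05)
above('flange',(128,200,172,242),.03,.06)
above('weight',(140,176,165,198),.012,.06)
above('spindle',(262,125,295,165),.12,.25)
above('spinTop',(262,125,295,165),.2,.25)
above('guide',(235,110,250,132),.1,.25)
blob('orange',(262,140,300,175),(3,120,80),(20,255,255))
E
python3 - <<'E'
import cv2
p=cv2.imread('pics/top0.png'); cv2.imwrite('pics/crop1.png',cv2.resize(p[95:260,230:400],None,fx=4.5,fy=3.6))
E
```

```text
[[-0.     0.938  0.347]
 [ 0.001  0.347 -0.938]
 [-1.     0.    -0.001]]
table [ 0.23375987  0.32034377 -0.00087857] [0.52338502 0.1207334  0.00153015]
core 588 mean [ 0.4558 -0.2916  0.0407] min [ 0.419 -0.353  0.012] max [ 0.495 -0.236  0.053]
axis [-0.33142352 -0.94348209] -109.3552001739945
blue 48 px 378.2 226.8 xyz med [ 0.435  -0.3352  0.0416] zmax 0.049
chalk 175 mean [ 0.3867 -0.3094  0.0217] min [ 0.365 -0.336  0.012] max [ 0.408 -0.284  0.03 ]
flange 119 mean [0.4613 0.3253 0.04  ] min [0.438 0.302 0.031] max [0.485 0.348 0.047]
weight 284 mean [0.5574 0.3185 0.0258] min [0.531 0.293 0.013] max [0.585 0.346 0.046]
spindle 226 mean [ 0.6483 -0.0479  0.1879] min [ 0.637 -0.065  0.12 ] max [ 0.67  -0.032  0.215]
spinTop 131 mean [ 0.6528 -0.0484  0.2071] min [ 0.638 -0.064  0.2  ] max [ 0.67  -0.033  0.215]
guide 87 mean [0.7241 0.0485 0.1406] min [0.715 0.038 0.102] max [0.737 0.06  0.161]
orange 9 px 281.9 157.6 xyz med [ 0.6375 -0.0622  0.0636] zmax 0.068
```

View pics/crop1.png

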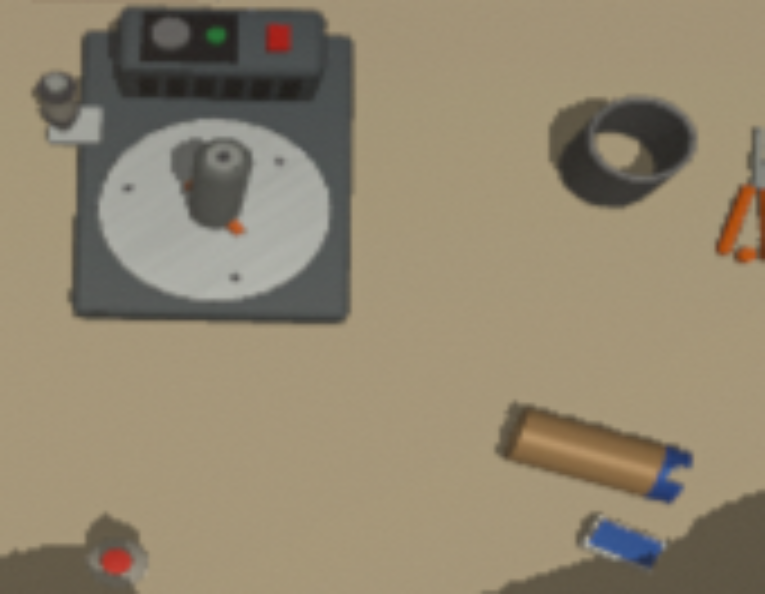

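```bash
python3 - <<'E'
from h import *
o=bot.get_obs(); print(shift([0.458,-0.285,0.22],o,70.6))
c=cam('top')
a=onz(c,281.9,157.6,.063); b=onz(c,272.2,146.4,.063); print(a,b,(a+b)/2,np.degrees(np.arctan2(*(b-a)[1::-1])))
p=cv2.imread('pics/top0.png'); h=cv2.cvtColor(p,cv2.COLOR_BGR2HSV)
m=((h[...,2]>120)&(h[...,1]<40)).astype(np.uint8); m[:120]=0;m[190:]=0;m[:,:248]=0;m[:,305:]=0
cn=max(cv2.findContours(m,cv2.RETR_EXTERNAL,cv2.CHAIN_APPROX_NONE)[0],key=cv2.contourArea)
H=cv2.convexHull(cn)[:,0]; W=np.array([onz(c,u,v,.055)[:2] for u,v in H],np.float32); print(cv2.minEnclosingCircle(W), cv2.fitEllipse(W))
E
```

```text
(array([  1.09,  33.05, -12.34]), np.float64(20.33), np.float64(-50.27102817494432))
[ 0.63721971 -0.06194817  0.063     ] [ 0.67042364 -0.03434861  0.063     ] [ 0.65382168 -0.04814839  0.063     ] 39.73381670175664
((0.6535753607749939, -0.048889175057411194), 0.07521355897188187) ((0.6537112593650818, -0.04888002574443817), (0.1479780524969101, 0.15007014572620392), 94.53189849853516)
```

>>> play_rows([
  [[0.1, 3.3, -1.2], -5, 8.5],
  [[0.2, 6.6, -2.5], -10, 8.5],
  [[0.4, 10, -3.7], -15, 8.5],
  [[0.5, 13.3, -5], -21, 8.5],
  [[0.6, 16.6, -6.2], -27, 8.5],
  [[0.7, 20, -7.4], -33, 8.5],
  [[0.8, 23.2, -8.7], -39, 8.5],
  [[0.9, 26.5, -9.9], -45, 8.5],
  [[1, 30, -11.1], -50.3, 8.5],
  [[1.1, 33, -12.3], -50.3, 8.5],
  [[1.1, 33, -12.3], -50.3, 8.5],
  [[1.1, 33, -12.3], -50.3, 8.5],
])

```text
time: 1.15
ee_pos: [0.4587, -0.2845, 0.2197]
tcp_rot: [169.0, 89.9, 149.8]
wrist_force: [-0.2, 0.1, 0.1]
opening: 0.0851
```

```bash
python3 - <<'E'
from h import *
o=bot.get_obs(); p,d=bot.camera('wrist'); cv2.imwrite('pics/w1.png',p); np.save('pics/w1d.npy',d)
print(o['time'],o['ee_pos'],o['tcp_rot'],o['q'],o['qd'].round(2))
np.save('pics/w1o.npy',o,allow_pickle=True)
E
```

```text
1.15 [ 0.45866426 -0.28447328  0.21969245] [169.02223263  89.93793991 149.81671022] [-3.18071366e+01  3.38604282e+00  7.09954748e+00  9.37755398e+01
 -1.75863859e-03  7.73983868e+01] [-2.62 -0.75 -0.32  0.26 -0.36 -0.83]
```

View pics/w1.png

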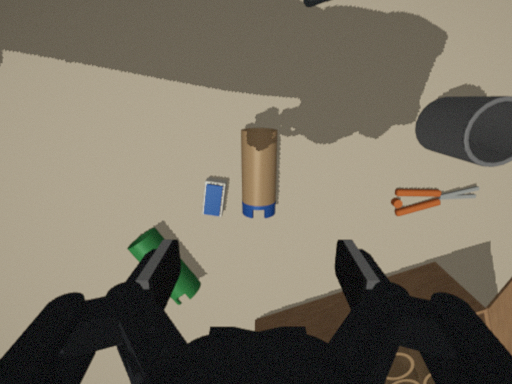

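```bash
python3 - <<'E'
from h import *
o=np.load('pics/w1o.npy',allow_pickle=True).item(); c=cam('wrist',o); p=cv2.imread('pics/w1.png'); d=np.load('pics/w1d.npy'); P=pts(c,d)
print('table z',P[330,230],P[230,330])
q=P[115:228,232:290].reshape(-1,3); q=q[(q[:,2]>.03)&(q[:,2]<.055)]
print(len(q),q.min(0),q.max(0))
C=q[:,:2].mean(0); u,s,vt=np.linalg.svd(q[:,:2]-C,full_matrices=0); a=vt[0]; a=a*np.sign(a[1])
t=(q[:,:2]-C)@a; n=(q[:,:2]-C)@np.array([-a[1],a[0]])
print('axis',np.degrees(np.arctan2(a[1],a[0])),'t',t.min(),t.max(),'n',n.min(),n.max(), np.percentile(t,[1,99]),np.percentile(n,[1,99]))
c0=C+a*(t.min()+t.max())/2+np.array([-a[1],a[0]])*(n.min()+n.max())/2; print('centre',c0, 'zmax',np.percentile(q[:,2],99))
h=cv2.cvtColor(p,cv2.COLOR_BGR2HSV)
# silhouettes
m=(((h[...,0]>5)&(h[...,0]<18)&(h[...,1]>110)&(h[...,2]>60))|((h[...,0]>100)&(h[...,0]<125)&(h[...,1]>150))).astype(np.uint8)
m[:110]=0;m[230:]=0;m[:,:230]=0;m[:,295:]=0
v,u=np.nonzero(m); print(u.min(),u.max(),v.min(),v.max())
for vv in (150,170,190,210):
  uu=u[v==vv]; l=onz(c,uu.min(),vv,.0225);r=onz(c,uu.max()+1,vv,.0225); print(vv,uu.min(),uu.max(),((l+r)/2)[:2],np.linalg.norm(l-r))
E
```

```text
table z [ 0.45347407 -0.27274944  0.29398546] [ 0.52534258 -0.41976025 -0.00106539]
2782 [ 0.41901884 -0.35264842  0.03000603] [ 0.49387341 -0.23706869  0.04697679]
axis 70.49424728904859 t -0.06006377891061738 0.05041614387691227 n -0.021533784990689444 0.021042112784337815 [-0.05811425  0.04966025] [-0.02057159  0.02047093]
centre [ 0.45678776 -0.29513218] zmax 0.04574051538625752
243 275 129 216
150 258 275 [ 0.47576885 -0.27142883] 0.02266413264611014
170 267 275 [ 0.4729799  -0.29793871] 0.011600720002693863Traceback (most recent call last):
  File "<stdin>", line 16, in <module>
    return umr_minimum(a, axis, None, out, keepdims, initial, where)
ValueError: zero-size array to reduction operation minimum which has no identity
```

```bash
python3 - <<'E'
from h import *
o=bot.get_obs(); print(o['ee_pos'],shift([0.4722,-0.2517,0.011],o,70.5))
E
```

```text
[ 0.45792062 -0.28530422  0.21991716] (array([20.89,  3.64,  0.26]), np.float64(70.7), np.float64(0.20471228801119423))
```

>>> play_rows([
  [[2, 1.8, 0.1], 0.2, 8.5],
  [[5, 3.64, 0.26], 0.2, 8.5],
  [[9, 3.64, 0.26], 0.2, 8.5],
  [[13, 3.64, 0.26], 0.2, 8.5],
  [[16.5, 3.64, 0.26], 0.2, 8.5],
  [[19, 3.64, 0.26], 0.2, 8.5],
  [[20.4, 3.64, 0.26], 0.2, 8.5],
  [[20.9, 3.64, 0.26], 0.2, 8.5],
  [[20.9, 3.64, 0.26], 0.2, 7],
  [[20.9, 3.64, 0.26], 0.2, 5.5],
  [[20.9, 3.64, 0.26], 0.2, 4.2],
  [[20.9, 3.64, 0.26], 0.2, 4.2],
], squeeze=20)

```text
time: 2.2
ee_pos: [0.473, -0.253, 0.0131]
tcp_rot: [-12.7, 89.9, -32.3]
wrist_force: [-1.2, -1.3, 2.0]
opening: 0.0447
```

>>> play_rows([
  [[0, 0, 0], 0, 4.2],
  [[0, 0, 0], 0, 4.2],
  [[0, 0, 0], 0, 4.2],
])

```text
time: 2.45
ee_pos: [0.4731, -0.253, 0.0131]
tcp_rot: [-22.1, 89.8, -41.7]
wrist_force: [-1.9, -1.6, 7.2]
opening: 0.0448
```

>>> play_rows([
  [[-1, 0, 0], 0, 4.2],
  [[-2.5, 0, 0], 0, 4.2],
  [[-5, 0, 0], 0, 4.2],
  [[-7.5, 0, 0], 0, 4.2],
  [[-10, 0, 0], 0, 4.2],
  [[-12, 0, 0], 0, 4.2],
  [[-13, 0, 0], 0, 4.2],
  [[-13, 0, 0], 0, 4.2],
  [[-13, 0, 0], 0, 4.2],
])

```text
time: 3.2
ee_pos: [0.4724, -0.2523, 0.1412]
tcp_rot: [4.6, 90.0, -15.0]
wrist_force: [-0.2, 0.4, -2.5]
opening: 0.0448
```

```bash
python3 - <<'E'
from h import *
o=bot.get_obs(); p,d=bot.camera('wrist'); s,_=bot.camera('scene'); cv2.imwrite('pics/w2.png',np.hstack([p[:, 100:420],cv2.resize(s[130:280,120:260],None,fx=2.56,fy=2.56)]))
print(o['time'],o['ee_pos'],o['wrist_force'],o['opening'])
E
```

```text
3.2 [ 0.47243788 -0.25227993  0.14120093] [-0.2224174   0.39441054 -2.4895791 ] 0.04482543153593408
```

View pics/w2.png

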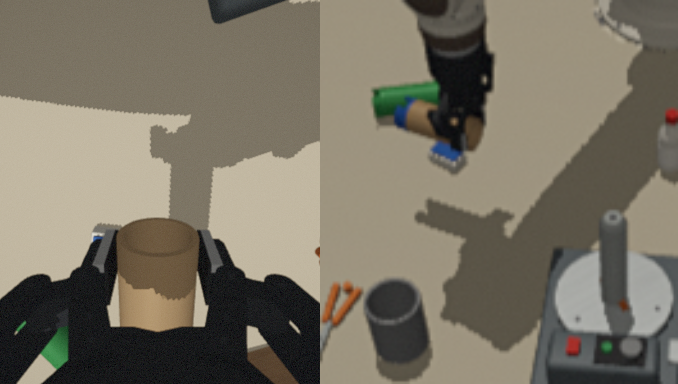

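>>> play_rows([
  [[1, 0, 0], 0, 4.3],
  [[2, 0, 0], 0, 4.4],
  [[2.5, 0, 0], 0, 4.44],
  [[2.5, 0, 0], 0, 4.46],
  [[2.5, 0, 0], 0, 4.47],
])

```text
time: 3.72
ee_pos: [0.4718, -0.252, 0.1153]
tcp_rot: [171.5, 89.9, 152.0]
wrist_force: [0.1, -0.6, -1.1]
opening: 0.0443
```

```bash
cat > look.py <<'E'
from h import *
import sys
o=bot.get_obs(); p,d=bot.camera('wrist'); s,_=bot.camera('scene'); cv2.imwrite(f'pics/{sys.argv[1]}.png',np.hstack([p[:, 100:420],cv2.resize(s[130:280,120:260],None,fx=2.56,fy=2.56)]))
print(o['time'],o['ee_pos'],o['wrist_force'],o['opening'])
E
python3 look.py w3
```

```text
3.7167 [ 0.47183447 -0.25204818  0.11532937] [ 0.10449724 -0.5863243  -1.11934996] 0.044320951476909926
```

View pics/w3.png

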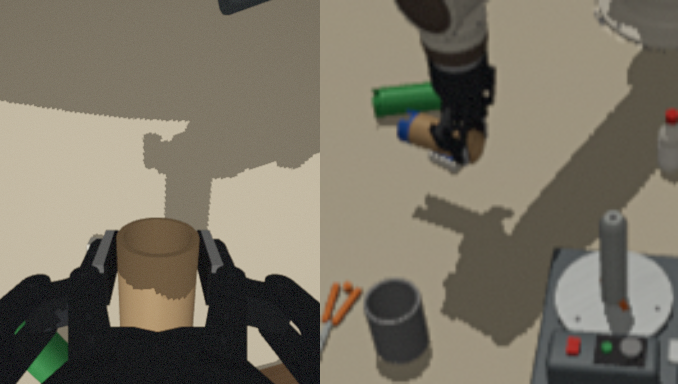

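>>> play_rows([
  [[0, 0, 0], 0, 4.48],
  [[0, 0, 0], 0, 4.49],
  [[0, 0, 0], 0, 4.5],
  [[0, 0, 0], 0, 4.5],
])

```text
time: 4.15
ee_pos: [0.4725, -0.2524, 0.1167]
tcp_rot: [-10.9, 90.0, -30.5]
wrist_force: [0.5, -0.0, 0.3]
opening: 0.0452
```

```bash
python3 look.py w4
```

```text
4.15 [ 0.47249059 -0.25238345  0.11666536] [ 0.47224221 -0.02036173  0.27518745] 0.045177497246490936
```

View pics/w4.png

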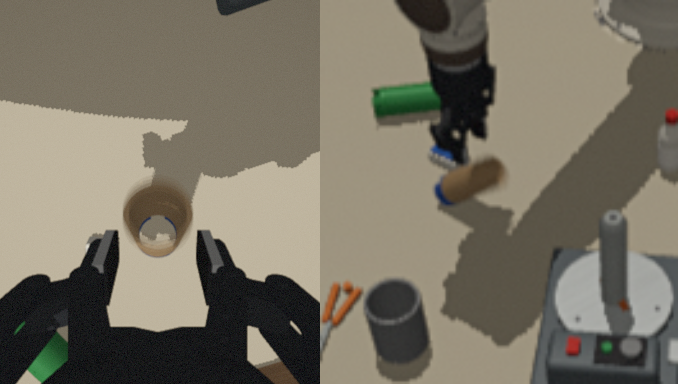

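>>> play_rows([
  [[0, 0, 0], 0, 4.5],
])

```text
time: 4.33
ee_pos: [0.4724, -0.2523, 0.1164]
tcp_rot: [-13.7, 90.0, -33.3]
wrist_force: [0.2, 1.2, 0.5]
opening: 0.0452
```

```bash
python3 look.py w5
```

```text
4.3333 [ 0.47238415 -0.25234231  0.11643918] [0.19078777 1.1520065  0.47938279] 0.045237216043754344
```

View pics/w5.png

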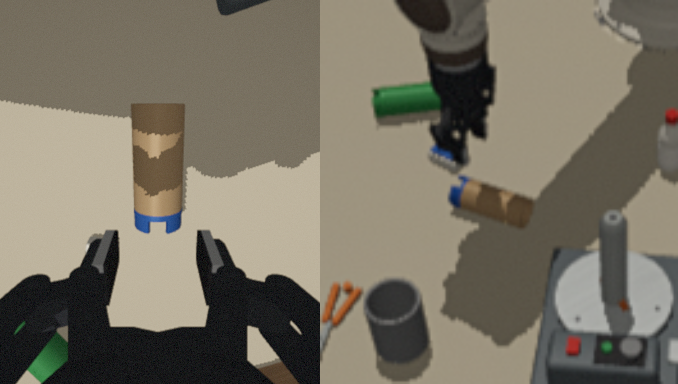

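>>> play_rows([
  [[-2, 2, 0], 0, 8.5],
  [[-4, 4, 0], 0, 8.5],
  [[-4, 5, 0], 0, 8.5],
  [[-4, 5, 0], 0, 8.5],
  [[-4, 5, 0], 0, 8.5],
])

```text
time: 4.85
ee_pos: [0.4892, -0.205, 0.156]
tcp_rot: [-101.1, 90.0, -120.6]
wrist_force: [0.6, 0.4, -0.4]
opening: 0.085
```

```bash
cat > core.py <<'E'
from h import *
import sys
o=bot.get_obs(); p,d=bot.camera('wrist'); cv2.imwrite(f'pics/{sys.argv[1]}.png',p); c=cam('wrist',o); P=pts(c,d)
print(o['time'],o['ee_pos'],o['q'].round(1))
x0,y0,x1,y1=map(int,sys.argv[2:6])
q=P[y0:y1,x0:x1].reshape(-1,3); q=q[(q[:,2]>.025)&(q[:,2]<.055)]
C=q[:,:2].mean(0); u,s,vt=np.linalg.svd(q[:,:2]-C,full_matrices=0); a=vt[0]; a=a*np.sign(a[1])
t=(q[:,:2]-C)@a; n=(q[:,:2]-C)@np.array([-a[1],a[0]])
print('axis',np.degrees(np.arctan2(a[1],a[0])),'t',t.min(),t.max(),'n',n.min(),n.max(),'zmax',np.percentile(q[:,2],99))
c0=C+a*(t.min()+t.max())/2+np.array([-a[1],a[0]])*(n.min()+n.max())/2; print('centre',c0,'plain',c0+.055*a)
g=c0+.050*a
print(shift([g[0],g[1],.011],o,np.degrees(np.arctan2(a[1],a[0]))))
E
python3 core.py w6 220 60 300 240
```

```text
4.85 [ 0.48915003 -0.20495215  0.15596666] [-22.7   1.4  -2.   86.6  -0.   86.8]
axis 70.01662330780853 t -0.05411698821543817 0.04237846781113571 n -0.022472851381649197 0.02207760565740136 zmax 0.04570671005582334
centre [ 0.4823002  -0.22579211] plain [ 0.50109631 -0.17410356]
(array([14.5 ,  2.81,  0.09]), np.float64(70.5), np.float64(0.4818068229049004))
```

View pics/w6.png

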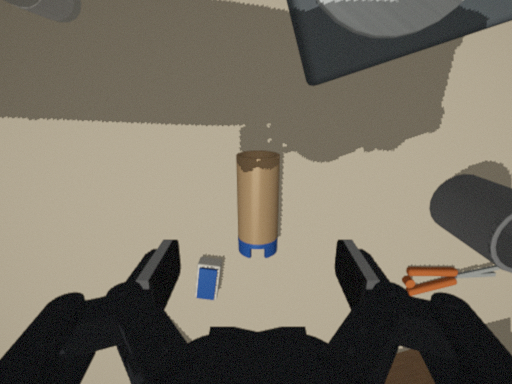

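```bash
python3 core.py w7 225 130 295 268
```

```text
4.9 [ 0.4887857  -0.20524841  0.15552869] [-22.8   1.4  -2.   86.6  -0.   86.8]
axis 70.47420502119448 t -0.06152486952917801 0.04953959979540083 n -0.022359069477657527 0.022188350566517006 zmax 0.04560954630938658
centre [ 0.4797625  -0.23267113] plain [ 0.49814522 -0.18083412]
(array([14.45,  2.12,  0.08]), np.float64(70.46), np.float64(-0.014111195975317514))
```

>>> play_rows([
  [[3, 1.1, 0], 0, 8.5],
  [[7, 2.1, 0.1], 0, 8.5],
  [[10.5, 2.1, 0.1], 0, 8.5],
  [[13, 2.1, 0.1], 0, 8.5],
  [[14.2, 2.1, 0.1], 0, 8.5],
  [[14.4, 2.1, 0.1], 0, 6.5],
  [[14.4, 2.1, 0.1], 0, 4.8],
  [[14.4, 2.1, 0.1], 0, 4.2],
  [[14.4, 2.1, 0.1], 0, 4.2],
  [[14.4, 2.1, 0.1], 0, 4.2],
  [[14.4, 2.1, 0.1], 0, 4.2],
], squeeze=20)

```text
time: 5.87
ee_pos: [0.4981, -0.1864, 0.0144]
tcp_rot: [-7.5, 89.8, -27.1]
wrist_force: [-1.3, -0.3, 6.8]
opening: 0.0444
```

>>> play_rows([
  [[-1.5, 0, 0], 0, 4.2],
  [[-3.5, 0, 0], 0, 4.2],
  [[-5.5, 0, 0], 0, 4.2],
  [[-7, 0, 0], 0, 4.2],
  [[-8, 0, 0], 0, 4.2],
  [[-8, 0, 0], 0, 4.2],
  [[-8, 0, 0], 0, 4.4],
  [[-8, 0, 0], 0, 4.4],
])

```text
time: 6.53
ee_pos: [0.4967, -0.1856, 0.0913]
tcp_rot: [176.7, 89.9, 157.1]
wrist_force: [-0.7, 0.2, -1.3]
opening: 0.0442
```

```bash
python3 look.py w8
```

```text
6.5333 [ 0.49667798 -0.18558139  0.09132001] [-0.70193841  0.16871426 -1.26960769] 0.04421302551926968
```

View pics/w8.png

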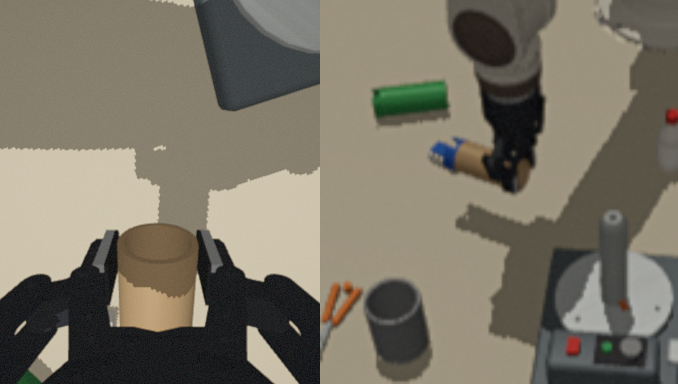

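>>> play_rows([
  [[0, 0, 0], 0, 4.46],
  [[0, 0, 0], 0, 4.48],
  [[0, 0, 0], 0, 4.2],
  [[0, 0, 0], 0, 4.2],
])

```text
time: 6.97
ee_pos: [0.497, -0.1857, 0.0921]
tcp_rot: [-178.6, 90.0, 161.9]
wrist_force: [-0.1, 0.3, -0.9]
opening: 0.0441
```

```bash
python3 look.py w9
```

```text
6.9667 [ 0.49697391 -0.18569949  0.09207269] [-0.07692783  0.32495368 -0.8927647 ] 0.04412944432441409
```

View pics/w9.png

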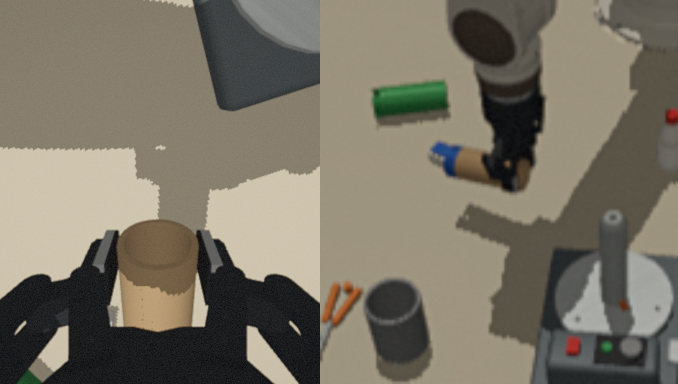

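>>> play_rows([
  [[0, 0, 0], 0, 4.46],
  [[0, 0, 0], 0, 4.48],
  [[0, 0, 0], 0, 4.48],
  [[0, 0, 0], 0, 4.2],
  [[0, 0, 0], 0, 4.2],
])

```text
time: 7.48
ee_pos: [0.497, -0.1857, 0.0923]
tcp_rot: [5.8, 90.0, -13.8]
wrist_force: [0.2, -0.0, -1.5]
opening: 0.0445
```

```bash
python3 look.py w10
```

```text
7.4833 [ 0.49704508 -0.18572029  0.09228477] [ 0.20803488 -0.03308136 -1.50315025] 0.044495609127785135
```

View pics/w10.png

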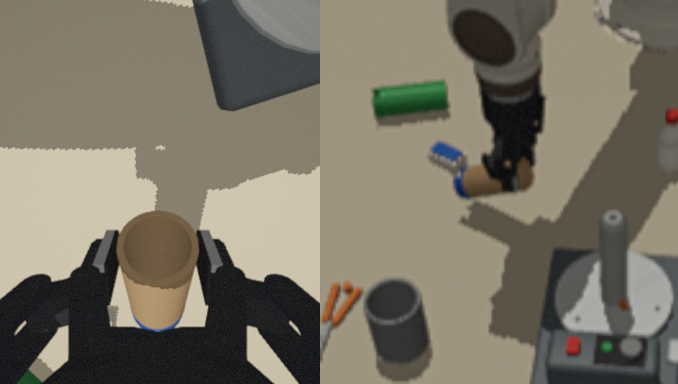

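>>> play_rows([
  [[-0.5, 0, 0], 0, 4.2],
  [[-0.6, 0, 0], 0, 4.46],
  [[-0.6, 0, 0], 0, 4.48],
  [[-0.6, 0, 0], 0, 4.48],
  [[-0.6, 0, 0], 0, 4.2],
  [[-0.6, 0, 0], 0, 4.2],
])

```text
time: 8.08
ee_pos: [0.497, -0.1857, 0.0982]
tcp_rot: [-170.9, 90.0, 169.5]
wrist_force: [0.5, -0.2, -0.9]
opening: 0.0443
```

```bash
python3 look.py w11
```

```text
8.0833 [ 0.49699378 -0.18572163  0.09819555] [ 0.49144222 -0.15461058 -0.898613  ] 0.04427974391096071
```

View pics/w11.png

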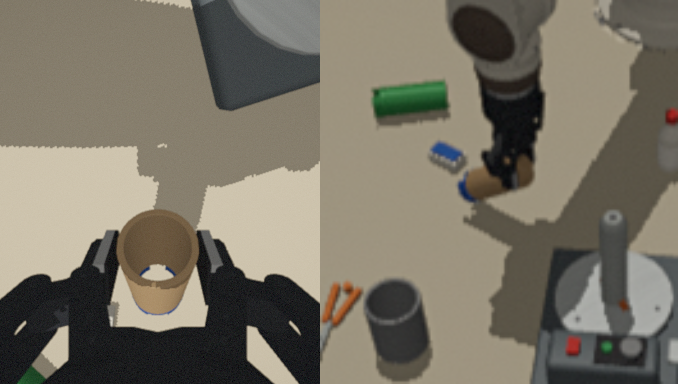

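```bash
cat > tilt.py <<'E'
from h import *
import sys
o=bot.get_obs(); p,d=bot.camera('wrist'); cv2.imwrite(f'pics/{sys.argv[1]}.png',p); c=cam('wrist',o)
m=c[0]; R=rot(o['tcp_rot']); P=(pts(c,d)-o['ee_pos'])@R   # tool frame
print(o['time'],o['ee_pos'],o['wrist_force'].round(1),o['opening'])
x0,y0,x1,y1=map(int,sys.argv[2:6]) if len(sys.argv)>5 else (212,195,302,330)
q=P[y0:y1,x0:x1].reshape(-1,3); h=cv2.cvtColor(p,cv2.COLOR_BGR2HSV)[y0:y1,x0:x1].reshape(-1,3)
ok=(np.abs(q[:,2])<.03)&(q[:,0]>-.06)&(q[:,0]<.15)&(np.abs(q[:,1])<.09)&(h[:,0]<25)&(h[:,1]>50)
q=q[ok]
# cylinder fit
from scipy.optimize import least_squares
def res(v):
    a=np.array([1,v[0],v[1]]); a/=np.linalg.norm(a); w=q-np.array([0,v[2],v[3]]); w=w-np.outer(w@a,a); r=np.linalg.norm(w,axis=1)
    return np.minimum(abs(r-.0225),abs(r-.0185))
best=None
for y0 in (0,-.3,-.6,-1,-1.7):
    s=least_squares(res,[y0,0,0,0],loss='soft_l1',f_scale=.001)
    if best is None or s.cost<best.cost: best=s
v=best.x; a=np.array([1,v[0],v[1]]);n=np.linalg.norm(a);a/=n
t=(q-np.array([0,v[2],v[3]]))@a
print('n',len(q),'rms mm',1e3*np.sqrt(np.mean(res(v)**2)),'tilt to tool y deg',np.degrees(np.arctan(v[0])),'to z',np.degrees(np.arctan(v[1])),'axis at x=0: y,z mm',1e3*v[2:])
tm=np.percentile(t,.5); top=np.array([0,v[2],v[3]])+a*tm; foot=top+a*.11
print('rim centre tool mm',(top*1e3).round(1),'foot',(foot*1e3).round(1),'world rim',o['ee_pos']+R@top,'foot',o['ee_pos']+R@foot)
E
python3 tilt.py w12
```

```text
8.1833 [ 0.49698736 -0.1857025   0.09818882] [ 1.   0.3 -1.2] 0.04417112658652853
n 6286 rms mm 6.9166700037882025 tilt to tool y deg -50.15789001518858 to z 0.236062888963311 axis at x=0: y,z mm [-10.26765813  -0.04609498]
rim centre tool mm [-13.2   5.5  -0.1] foot [ 57.3 -78.9   0.2] world rim [ 0.49875257 -0.18044421  0.11138342] foot [ 0.47072154 -0.26011833  0.04091147]
```

```bash
sed -i "s/&(h\[:,1\]>50)/\&(h[:,1]>95)\&(q[:,0]<o['ee_pos'][2]-.012)/" tilt.py; python3 tilt.py w13; python3 - <<'E'
import cv2
h=cv2.cvtColor(cv2.imread('pics/w13.png'),cv2.COLOR_BGR2HSV)
for u,v in ((257,230),(257,310),(225,245),(257,275),(320,300),(190,200)): print(u,v,h[v,u])
E
```

```text
8.2333 [ 0.49698034 -0.18572609  0.09819665] [ 0.6  0.  -1.2] 0.04398590594946187
n 5544 rms mm 0.6545799424458415 tilt to tool y deg -50.45204538031713 to z 0.032761376995767 axis at x=0: y,z mm [-10.1237575   -0.01074992]
rim centre tool mm [-12.7   5.3  -0. ] foot [ 57.3 -79.5   0. ] world rim [ 0.49874373 -0.1807196   0.11093894] foot [ 0.47035137 -0.26064814  0.04090108]
257 230 [ 18 105 107]
257 310 [ 17  97 169]
225 245 [ 16 105  90]
257 275 [ 21  40 205]
320 300 [84 38 34]
190 200 [ 21  41 207]
```

>>> play_rows([
  [[0, 0, 0], 0, 4.46],
  [[0, 0, 0], 0, 4.48],
  [[0, 0, 0], 0, 4.48],
  [[0, 0, 0], 0, 4.2],
  [[0, 0, 0], 0, 4.2],
])

```text
time: 8.7
ee_pos: [0.497, -0.1857, 0.0983]
tcp_rot: [-57.0, 90.0, -76.5]
wrist_force: [-0.2, 0.2, -0.9]
opening: 0.0445
```

```bash
python3 tilt.py w14
```

```text
8.7 [ 0.49703262 -0.18571338  0.09830455] [-0.2  0.2 -0.9] 0.04450096431032427
n 4912 rms mm 0.6841547114934572 tilt to tool y deg -47.1204322620785 to z -0.0019954239450225755 axis at x=0: y,z mm [-8.95104615e+00 -2.74862649e-04]
rim centre tool mm [-13.1   5.2   0. ] foot [ 61.7 -75.4  -0. ] world rim [ 0.49876742 -0.18083277  0.1114257 ] foot [ 0.47176721 -0.25678549  0.03657804]
```

Small steps; loosen a bit longer.

>>> play_rows([
  [[0, 0, 0], 0, 4.46],
  [[0, 0, 0], 0, 4.48],
  [[0, 0, 0], 0, 4.48],
  [[0, 0, 0], 0, 4.48],
  [[0, 0, 0], 0, 4.48],
  [[0, 0, 0], 0, 4.2],
  [[0, 0, 0], 0, 4.2],
])

```text
time: 9.33
ee_pos: [0.4971, -0.1857, 0.0983]
tcp_rot: [12.4, 90.0, -7.1]
wrist_force: [-0.6, -0.4, -1.1]
opening: 0.0447
```

```bash
python3 tilt.py w15
```

```text
9.3333 [ 0.49705701 -0.18571795  0.09829967] [-0.6 -0.4 -1.1] 0.04472278255371489
n 4933 rms mm 0.6873700373049434 tilt to tool y deg -47.1059717406367 to z 0.008151724617457615 axis at x=0: y,z mm [-8.95738866e+00 -8.81799918e-04]
rim centre tool mm [-13.1   5.1  -0. ] foot [ 61.8 -75.5   0. ] world rim [ 0.49876328 -0.18090878  0.1113627 ] foot [ 0.47178198 -0.25684468  0.03649115]
```

>>> play_rows([
  [[0, 0, 0], 0, 4.47],
  [[0, 0, 0], 0, 4.49],
  [[0, 0, 0], 0, 4.49],
  [[0, 0, 0], 0, 4.2],
  [[0, 0, 0], 0, 4.2],
])

```text
time: 9.8
ee_pos: [0.497, -0.1857, 0.0983]
tcp_rot: [-57.7, 90.0, -77.2]
wrist_force: [-0.2, 0.3, -2.3]
opening: 0.0442
```

```bash
python3 tilt.py w16
```

```text
9.8 [ 0.49704262 -0.18573332  0.09830101] [-0.2  0.3 -2.3] 0.04420541660917576
n 4117 rms mm 0.57638714426323 tilt to tool y deg -15.284615243660674 to z 0.010887394562619761 axis at x=0: y,z mm [-2.32755371  0.00417912]
rim centre tool mm [-14.1   1.5   0. ] foot [ 92.  -27.5   0. ] world rim [ 0.49755947 -0.18428355  0.11244915] foot [ 0.48786493 -0.21161476  0.00634062]
```

>>> play_rows([
  [[0, 0, 0], 0, 4.6],
  [[0, 0, 0], 0, 4.8],
  [[0, 0, 0], 0, 5.2],
  [[0, 0, 0], 0, 5.6],
  [[0, 0, 0], 0, 5.6],
  [[0, 0, 0], 0, 5.6],
  [[0, 0, 0], 0, 5.6],
])

```text
time: 10.43
ee_pos: [0.497, -0.1857, 0.0983]
tcp_rot: [109.1, 90.0, 89.5]
wrist_force: [-0.1, -0.2, 0.1]
opening: 0.0563
```

```bash
python3 tilt.py w17; python3 look.py w18
```

```text
10.4333 [ 0.49703252 -0.18571654  0.09829824] [-0.1 -0.2  0.1] 0.056251460496291615
n 5596 rms mm 0.4641284429830219 tilt to tool y deg -6.328292258623817 to z 0.016756233844422395 axis at x=0: y,z mm [-17.63767576  -0.03647848]
rim centre tool mm [-13.7 -16.1  -0. ] foot [ 95.6 -28.2  -0. ] world rim [ 0.49159551 -0.20088665  0.11203138] foot [ 0.48756353 -0.21231861  0.00270136]
10.4833 [ 0.49703693 -0.18572354  0.09829744] [-0.79092988  0.27769535  0.94447009] 0.05560896529754062
```

View pics/w18.png

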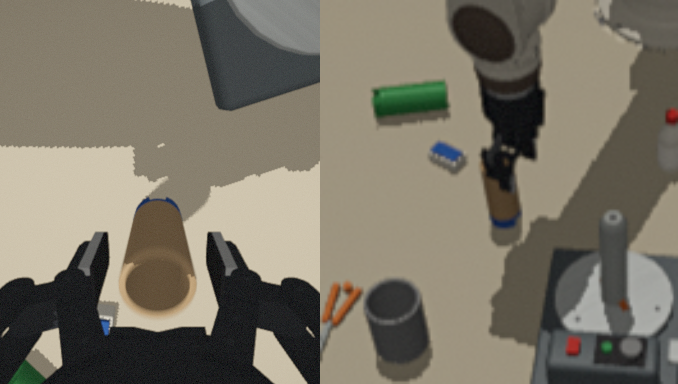

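>>> play_rows([
  [[0, 0, 0], 0, 5.6],
  [[0, 0, 0], 0, 5.6],
  [[0, 0, 0], 0, 5.6],
  [[0, 0, 0], 0, 5.6],
  [[0, 0, 0], 0, 5.6],
  [[0, 0, 0], 0, 5.6],
])

```text
time: 11.08
ee_pos: [0.497, -0.1857, 0.0983]
tcp_rot: [154.3, 90.0, 134.7]
wrist_force: [-0.9, -0.4, 0.3]
opening: 0.0562
```

```bash
python3 tilt.py w19 205 150 310 330
```

```text
11.0833 [ 0.49703856 -0.18570893  0.0982637 ] [-0.9 -0.4  0.3] 0.05622911316703504
n 6065 rms mm 0.7537947844618382 tilt to tool y deg 0.5716530250080075 to z 0.09173024116942968 axis at x=0: y,z mm [-29.43796518  -0.06839479]
rim centre tool mm [-12.4 -29.6  -0.1] foot [ 97.6 -28.5   0.1] world rim [ 0.48705344 -0.21353383  0.11069025] foot [ 0.48758432 -0.21255605  0.00069587]
```

View pics/w19.png

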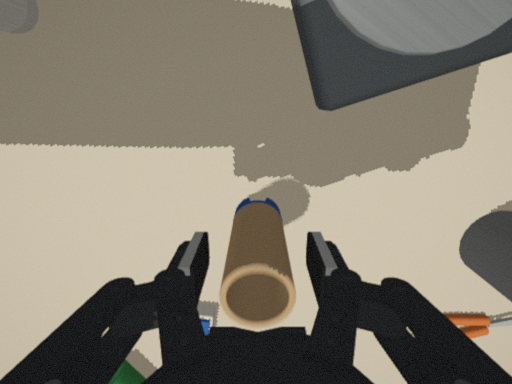

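>>> play_rows([
  [[0, -1.5, 0], 0, 5.8],
  [[0.4, -2.9, 0], 0, 5.8],
  [[0.8, -2.9, 0], 0, 5.6],
  [[0.8, -2.9, 0], 0, 5],
  [[0.8, -2.9, 0], 0, 4.2],
  [[0.8, -2.9, 0], 0, 4.2],
  [[0.8, -2.9, 0], 0, 4.2],
  [[0.8, -2.9, 0], 0, 4.2],
], squeeze=40)

```text
time: 11.8
ee_pos: [0.4874, -0.2126, 0.0903]
tcp_rot: [150.8, 90.0, 131.3]
wrist_force: [0.2, -0.6, -1.7]
opening: 0.0438
```

>>> play_rows([
  [[-1, 0, 0], 0, 4.2],
  [[-3.5, 0, 0], 5, 4.2],
  [[-7, 0, 0], 10, 4.2],
  [[-10.5, 0, 0], 15, 4.2],
  [[-14, 0, 0], 20, 4.2],
  [[-17.5, 0, 0], 25, 4.2],
  [[-20.5, 0, 0], 30.5, 4.2],
  [[-22.5, 0, 0], 30.5, 4.2],
  [[-23, 0, 0], 30.5, 4.2],
  [[-23, 0, 0], 30.5, 4.2],
  [[-23, 0, 0], 30.5, 4.2],
])

```text
time: 12.72
ee_pos: [0.4874, -0.213, 0.3193]
tcp_rot: [-153.0, 89.9, 157.0]
wrist_force: [1.0, 0.8, -2.0]
opening: 0.0441
```

```bash
python3 tilt.py w20 205 150 310 330; python3 - <<'E'
from h import *
o=bot.get_obs(); print(o['q'].round(1),shift([.6535,-.0488,.325],o,40))
E
```

```text
12.7167 [ 0.48735935 -0.21296931  0.31933116] [ 1.   0.8 -2. ] 0.04406113918617085
n 7007 rms mm 0.5179510546588539 tilt to tool y deg -0.14893752667324583 to z 0.23663354773938022 axis at x=0: y,z mm [0.67527506 0.48630283]
rim centre tool mm [-21.    0.7   0.4] foot [89.   0.4  0.9] world rim [ 0.48819347 -0.21281447  0.34031154] foot [ 0.48817138 -0.21330601  0.23031264]
[-23.6   5.6  20.7 105.2   0.  116.4] (array([-0.65, 23.29, -1.89]), np.float64(39.96), np.float64(-0.037519759533068964))
```

View pics/w20.png

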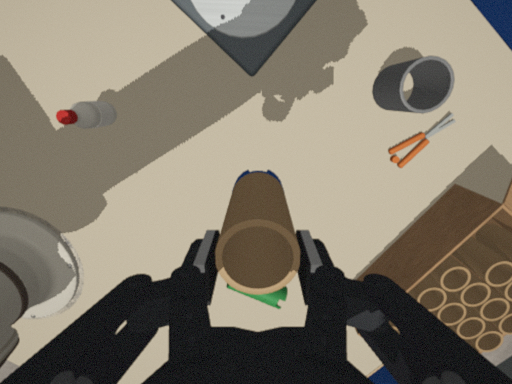

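>>> play_rows([
  [[-0.1, 3, -0.2], 0, 4.2],
  [[-0.2, 6, -0.5], 0, 4.2],
  [[-0.4, 9, -1], 0, 4.2],
  [[-0.5, 11.5, -1.5], 0, 4.2],
  [[-0.6, 13, -1.9], 0, 4.2],
  [[-0.6, 13, -1.9], 0, 4.2],
  [[-0.6, 13, -1.9], 0, 4.2],
  [[-0.6, 13, -1.9], 0, 4.2],
])

```text
time: 13.43
ee_pos: [0.5742, -0.1156, 0.3258]
tcp_rot: [-123.0, 89.9, -173.0]
wrist_force: [-0.8, -0.7, -0.6]
opening: 0.044
```

```bash
python3 - <<'E'
from h import *
o=bot.get_obs(); p,d=bot.camera('wrist'); cv2.imwrite('pics/w21.png',p); np.save('pics/w21d.npy',d); np.save('pics/w21o.npy',o,allow_pickle=True)
c=cam('wrist',o); P=pts(c,d); q=P.reshape(-1,3)
s=q[(abs(q[:,0]-.6535)<.03)&(abs(q[:,1]+.0488)<.03)&(q[:,2]>.19)&(q[:,2]<.22)]
print(o['ee_pos'],len(s),s.mean(0),s.min(0),s.max(0))
print(proj(c,[.6535,-.0488,.21]))
s=q[(abs(q[:,0]-.6535)<.03)&(abs(q[:,1]+.0488)<.03)&(q[:,2]>.06)&(q[:,2]<.19)]
print(len(s))
E
```

```text
[ 0.57421162 -0.11561077  0.32581363] 1159 [ 0.65358677 -0.04968961  0.20582683] [ 0.63745064 -0.06608158  0.19197719] [ 0.67075884 -0.03243047  0.21235792]
(np.float64(256.6317009651763), np.float64(69.34631567815174))
68
```

View pics/w21.png

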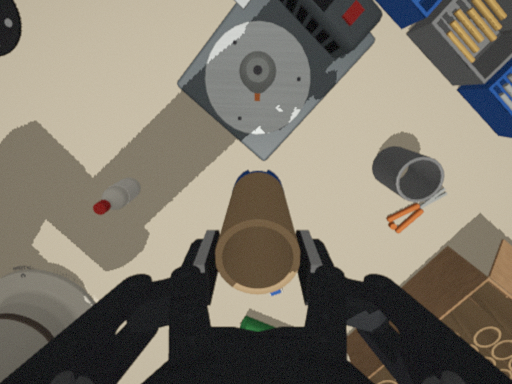

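```bash
cat > spin.py <<'E'
from h import *
o=np.load('pics/w21o.npy',allow_pickle=True).item(); p=cv2.imread('pics/w21.png'); d=np.load('pics/w21d.npy'); c=cam('wrist',o); P=pts(c,d)
h=cv2.cvtColor(p,cv2.COLOR_BGR2HSV); g=cv2.cvtColor(p,cv2.COLOR_BGR2GRAY)
cv2.imwrite('pics/crop2.png',cv2.resize(p[30:130,200:320],None,fx=6,fy=6,interpolation=cv2.INTER_NEAREST))
q=P.reshape(-1,3); near=(abs(q[:,0]-.6535)<.03)&(abs(q[:,1]+.0488)<.03)
for lo,hi in((.207,.214),(.200,.207),(.195,.214)):
    s=q[near&(q[:,2]>lo)&(q[:,2]<hi)]; print(lo,len(s),cv2.minEnclosingCircle(s[:,:2].astype(np.float32)),s.mean(0))
m=((h[...,0]<14)&(h[...,1]>130)&(h[...,2]>90)); m[:85]=0;m[115:]=0;m[:,:235]=0;m[:,280:]=0
v,u=np.nonzero(m); print('orange',len(u),u.mean(),v.mean(),u.min(),u.max(),v.min(),v.max()); b=onz(c,u.mean(),v.mean(),.063); print(b)
for ax in ([.6535,-.0490],):
    e=b[:2]-ax; print('bar angle',np.degrees(np.arctan2(e[1],e[0]))+180)
R=rot(o['tcp_rot']); print('tool y ang',np.degrees(np.arctan2(R[1,1],R[0,1])))
m2=((h[...,2]>95)&(h[...,1]<60)).astype(np.uint8); m2[:10]=0;m2[165:]=0;m2[:,:190]=0;m2[:,325:]=0
cn=max(cv2.findContours(m2,cv2.RETR_EXTERNAL,cv2.CHAIN_APPROX_NONE)[0],key=cv2.contourArea)
W=np.array([onz(c,a,b,.055)[:2] for a,b in cv2.convexHull(cn)[:,0]],np.float32); print('table',cv2.minEnclosingCircle(W),cv2.fitEllipse(W))
E
python3 spin.py
```

```text
0.207 582 ((0.6534209251403809, -0.04928852245211601), 0.012464108876883984) [ 0.65392302 -0.04951331  0.20951239]
0.2 428 ((0.653712272644043, -0.04936093091964722), 0.016220925375819206) [ 0.65298989 -0.04967923  0.20335774]
0.195 1157 ((0.6540296673774719, -0.04931626468896866), 0.017084479331970215) [ 0.65360802 -0.04967176  0.20584926]
orange 31 256.64516129032256 96.48387096774194 255 259 93 100
[ 0.63649717 -0.062418    0.063     ]
bar angle 38.27918072905604
tool y ang 39.921872800900786
table ((0.6342236399650574, -0.06484958529472351), 0.1421237289905548) ((0.6061793565750122, -0.0695217177271843), (0.22790516912937164, 0.30884262919425964), 156.28872680664062)
```

View pics/crop2.png

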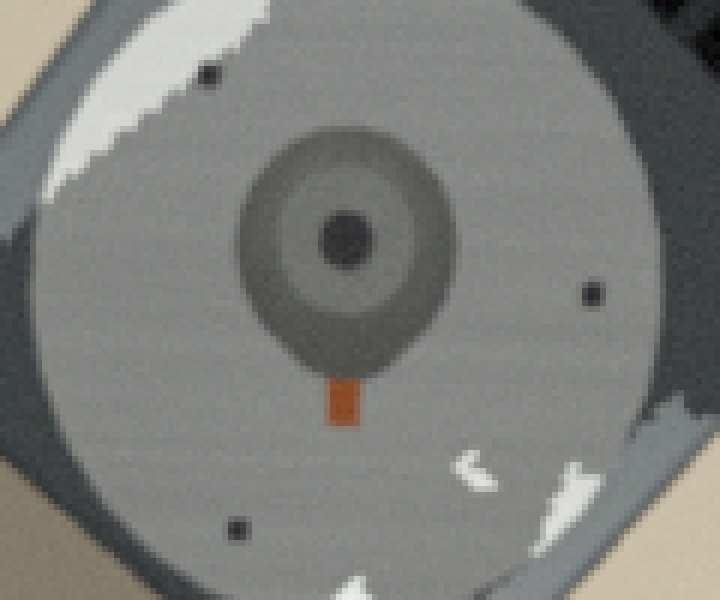

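```bash
python3 - <<'E'
from h import *
o=np.load('pics/w21o.npy',allow_pickle=True).item(); c=cam('wrist',o); print(onz(c,257.2,69.6,.21))
o=bot.get_obs(); s=shift([.6537,-.0492,.32],o,39.5); print(o['ee_pos'],s, 'minus core offset', s[0]-[0,.05,.07])
E
```

```text
[ 0.65366226 -0.04931268  0.21      ]
[ 0.57414016 -0.11584089  0.32611308] (array([ 6.100e-01,  1.038e+01, -1.000e-02]), np.float64(39.89), np.float64(0.3885684994066594)) minus core offset [ 0.61 10.33 -0.08]
```

>>> play_rows([
  [[0, 2.5, 0], 0, 4.2],
  [[0, 5, 0], 0, 4.2],
  [[0.2, 7.5, 0], 0, 4.2],
  [[0.4, 9.5, 0], 0.3, 4.2],
  [[0.4, 10.3, -0.1], 0.3, 4.2],
  [[0.4, 10.3, -0.1], 0.3, 4.2],
  [[0.4, 10.3, -0.1], 0.3, 4.2],
  [[0.4, 10.3, -0.1], 0.3, 4.2],
])

```text
time: 14.15
ee_pos: [0.6524, -0.0493, 0.323]
tcp_rot: [17.0, 90.0, -33.4]
wrist_force: [-0.6, 0.3, -1.1]
opening: 0.0439
```

```bash
cat > chk.py <<'E'
from h import *
import sys
o=bot.get_obs(); s,sd=bot.camera('scene'); w,_=bot.camera('wrist'); t,_=bot.camera('top')
cv2.imwrite(f'pics/{sys.argv[1]}.png',np.hstack([w[:,120:400],cv2.resize(s[160:310,190:290],None,fx=2.56,fy=2.56),cv2.resize(t[90:210,230:330],None,fx=2.56,fy=3.2)]))
print(o['time'],o['ee_pos'],o['wrist_force'].round(1),o['torque'].round(2),o['opening'])
E
python3 tilt.py w22 205 150 310 330; python3 chk.py w23
python3 - <<'E'
from h import *
o=bot.get_obs();print(shift([.6537,-.0492,.32],o))
E
```

```text
14.15 [ 0.65236157 -0.04931666  0.32299839] [-0.6  0.3 -1.1] 0.04390830694592773
n 7117 rms mm 0.5673098497178356 tilt to tool y deg -0.12441578929411175 to z 0.25179830234720896 axis at x=0: y,z mm [0.68472422 0.49721859]
rim centre tool mm [-20.9   0.7   0.4] foot [89.1  0.5  0.9] world rim [ 0.65317236 -0.04915717  0.34391236] foot [ 0.65334995 -0.04971745  0.23391393]
14.2 [ 0.65234713 -0.04928757  0.32317079] [ 0.4 -0.5 -0.7] [-0.05  0.01 -0.04] 0.04395909521003734
(array([0.3 , 0.06, 0.09]), np.float64(39.58), None)
```

View pics/w23.png

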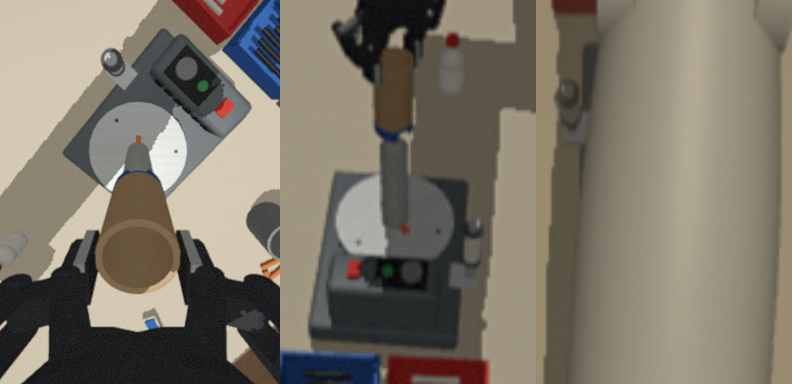

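>>> play_rows([
  [[0.8, 0.05, 0], 0, 4.2],
  [[1.6, 0.05, 0], 0, 4.2],
  [[2.4, 0.05, 0], 0, 4.2],
  [[3.2, 0.05, 0], 0, 4.2],
  [[4, 0.05, 0], 0, 4.2],
  [[5, 0.05, 0], 0, 4.2],
])

```text
time: 14.85
ee_pos: [0.6533, -0.0482, 0.2726]
tcp_rot: [43.5, 89.9, -6.9]
wrist_force: [-0.3, -0.3, -1.1]
opening: 0.0438
```

```bash
python3 tilt.py w24 205 150 310 330
```

```text
14.85 [ 0.65327436 -0.0482099   0.27261991] [-0.3 -0.3 -1.1] 0.04376600349657262
n 7060 rms mm 0.5602642099688727 tilt to tool y deg -0.12001841225007738 to z 0.3011442941752521 axis at x=0: y,z mm [0.66712398 0.48381402]
rim centre tool mm [-21.    0.7   0.4] foot [89.   0.5  1. ] world rim [ 0.65403973 -0.04804203  0.29357086] foot [ 0.65433922 -0.04864743  0.18357293]
```

>>> play_rows([
  [[1, -0.05, 0], 0, 4.2],
  [[2.2, -0.05, 0], 0, 4.2],
  [[3.4, -0.05, 0], 0, 4.2],
  [[4.6, -0.05, 0], 0, 4.2],
  [[5.8, -0.05, 0], 0, 4.2],
  [[7, -0.05, 0], 0, 4.2],
  [[8.2, -0.05, 0], 0, 4.2],
  [[9.4, -0.05, 0], 0, 4.2],
  [[10.4, -0.05, 0], 0, 4.2],
  [[11, -0.05, 0], 0, 4.2],
  [[11.4, -0.05, 0], 0, 4.2],
])

```text
time: 15.82
ee_pos: [0.6529, -0.0483, 0.1577]
tcp_rot: [-130.6, 90.0, 179.0]
wrist_force: [0.5, 0.1, -1.2]
opening: 0.0441
```

```bash
python3 tilt.py w25 205 150 310 330; python3 chk.py w26
```

```text
15.8167 [ 0.65288014 -0.04830226  0.15772   ] [ 0.5  0.1 -1.2] 0.0440673831495329
n 3436 rms mm 0.7148947729438306 tilt to tool y deg 0.11001950020725944 to z 0.27319504934882066 axis at x=0: y,z mm [0.5507208  0.48226292]
rim centre tool mm [-20.8   0.5   0.4] foot [89.2  0.7  0.9] world rim [ 0.65353129 -0.04827182  0.17853613] foot [ 0.65395718 -0.04853992  0.06853728]
15.8667 [ 0.65284824 -0.04826139  0.15730856] [ 0.4 -0.5 -1.8] [-0.01  0.02  0.02] 0.04400858632566263
```

View pics/w26.png

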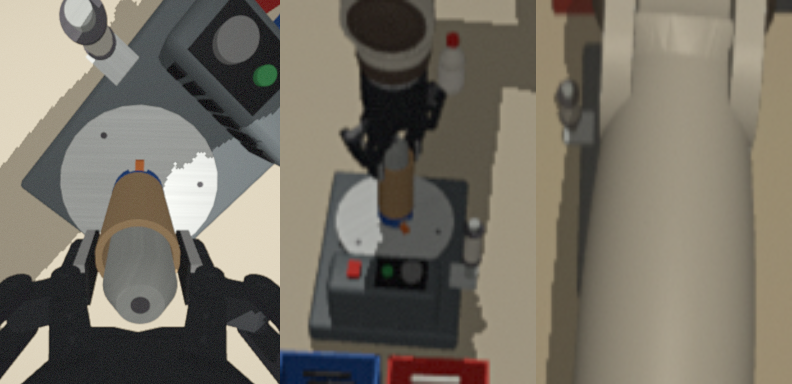

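>>> play_rows([
  [[0.3, 0, 0], 0, 4.2],
  [[0.6, 0, 0], 0, 4.2],
  [[0.8, 0, 0], 0, 4.2],
  [[1, 0, 0], 0, 4.2],
  [[1.1, 0, 0], 0, 4.2],
  [[1.1, 0, 0], 0, 4.2],
])

```text
time: 16.52
ee_pos: [0.653, -0.0481, 0.1469]
tcp_rot: [-138.2, 90.0, 171.5]
wrist_force: [0.3, 0.4, -1.0]
opening: 0.0438
```

```bash
python3 tilt.py w27 205 150 310 330
```

```text
16.5167 [ 0.65304677 -0.04812223  0.14688777] [ 0.3  0.4 -1. ] 0.04383479977210407
n 3426 rms mm 0.7149874088293878 tilt to tool y deg -0.0012342153511570105 to z 0.34827093964225175 axis at x=0: y,z mm [0.58329536 0.4202852 ]
rim centre tool mm [-20.9   0.6   0.3] foot [89.1  0.6  1. ] world rim [ 0.65369402 -0.04797738  0.16777767] foot [ 0.6540629  -0.04848546  0.05777947]
```

Past the bar top with no force. Lower the last ~3 mm.

>>> play_rows([
  [[0.1, 0, 0], 0, 4.2],
  [[0.2, 0, 0], 0, 4.2],
  [[0.25, 0, 0], 0, 4.2],
  [[0.25, 0, 0], 0, 4.2],
])

```text
time: 16.9
ee_pos: [0.6532, -0.0482, 0.1451]
tcp_rot: [52.3, 90.0, 1.9]
wrist_force: [-1.1, 0.1, 0.9]
opening: 0.0437
```

```bash
python3 tilt.py w28 205 150 310 330
```

```text
16.9 [ 0.6532415  -0.04815525  0.14510104] [-1.1  0.1  0.9] 0.04372114591812119
n 3426 rms mm 0.7117022722148016 tilt to tool y deg 0.05089319836402861 to z 0.25585838799496674 axis at x=0: y,z mm [0.55453357 0.47057933]
rim centre tool mm [-20.9   0.5   0.4] foot [89.1  0.6  0.9] world rim [ 0.65388472 -0.04810432  0.16599209] foot [ 0.65432714 -0.04841855  0.05599343]
```

>>> play_rows([
  [[0.05, 0, 0], 0, 4.4],
  [[0.05, 0, 0], 0, 4.6],
  [[0.05, 0, 0], 0, 4.9],
  [[0.05, 0, 0], 0, 5.4],
  [[0.05, 0, 0], 0, 6.2],
  [[0.05, 0, 0], 0, 6.2],
  [[0.05, 0, 0], 0, 6.2],
])

```text
time: 17.53
ee_pos: [0.6532, -0.0482, 0.1442]
tcp_rot: [-139.9, 90.0, 169.7]
wrist_force: [0.1, 1.1, 0.6]
opening: 0.0622
```

>>> play_rows([
  [[-1, 0, 0], 0, 6.2],
  [[-3, 0, 0], 0, 7],
  [[-6, 0, 0], 0, 8],
  [[-9, 0, 0], 0, 8.5],
  [[-12, 0, 0], 0, 8.5],
  [[-14, 0, 0], 0, 8.5],
  [[-14, 0, 0], 0, 8.5],
  [[-14, 0, 0], 0, 8.5],
])

```text
time: 18.2
ee_pos: [0.6537, -0.0482, 0.2862]
tcp_rot: [46.2, 89.8, -4.1]
wrist_force: [0.9, 0.5, -0.7]
opening: 0.0848
```

```bash
python3 tilt.py w29 205 150 310 370; python3 chk.py w30
```

```text
18.2 [ 0.65365851 -0.04819628  0.28615996] [ 0.9  0.5 -0.7] 0.08484448695111499
n 397 rms mm 0.8941988479074408 tilt to tool y deg 0.5276721774439462 to z 1.6052309063858656 axis at x=0: y,z mm [-1.20770964 -3.41210281]
rim centre tool mm [ 1.198e+02 -1.000e-01 -1.000e-01] foot [229.7   0.9   3. ] world rim [ 0.65390874 -0.04824683  0.16637515] foot [ 0.65698984 -0.04999846  0.05643226]
18.25 [ 0.65336184 -0.04817703  0.28452355] [-0.9 -0.9 -0.1] [ 0.01 -0.04 -0.02] 0.08501640134481546
```

View pics/w30.png

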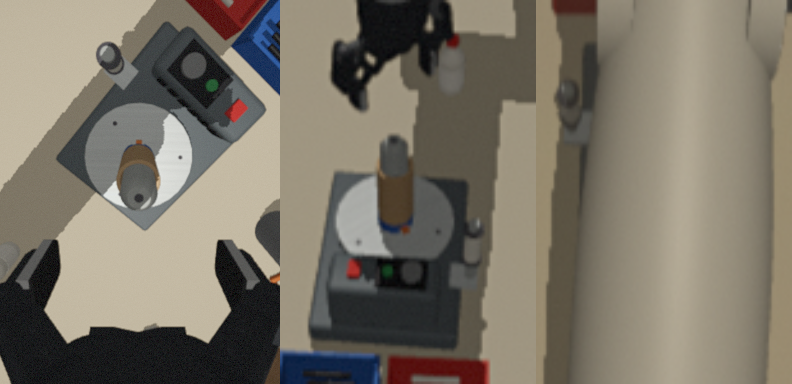

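```bash
python3 - <<'E'
from h import *
o=bot.get_obs(); print(o['q'].round(1),shift([.461,.325,.22],o,50))
E
```

```text
[ -4.2  22.7  37.2 104.6   0.  136.2] (array([  6.35,   9.03, -40.97]), np.float64(39.63), np.float64(-10.37156607583671))
```

>>> play_rows([
  [[0, 0.8, -3.5], 0, 8.5],
  [[0, 1.6, -7.2], -2, 8.5],
  [[0, 2.4, -11], -4, 8.5],
  [[0, 3.2, -14.8], -6, 8.5],
  [[1, 4, -18.5], -8, 8.5],
  [[2, 4.9, -22.2], -10, 8.5],
  [[3, 5.7, -26], -10, 8.5],
  [[4, 6.5, -29.8], -10, 8.5],
  [[5, 7.4, -33.5], -10, 8.5],
  [[5.8, 8.2, -37.3], -10, 8.5],
  [[6.3, 9, -41], -10, 8.5],
  [[6.3, 9, -41], -10, 8.5],
])

```text
time: 19.4
ee_pos: [0.4573, 0.3292, 0.2189]
tcp_rot: [-130.6, 89.8, -170.7]
wrist_force: [-0.1, -0.1, 0.1]
opening: 0.0846
```

>>> play_rows([
  [[0, 0, 0], 0, 8.5],
  [[0, 0, 0], 0, 8.5],
])

```text
time: 19.57
ee_pos: [0.4607, 0.3248, 0.2208]
tcp_rot: [-87.5, 89.9, -127.9]
wrist_force: [0.2, 0.1, -0.2]
opening: 0.0851
```

```bash
python3 - <<'E'
from h import *
o=bot.get_obs(); p,d=bot.camera('wrist'); cv2.imwrite('pics/w31.png',p); c=cam('wrist',o); P=pts(c,d)
np.save('pics/w31d.npy',d); np.save('pics/w31o.npy',o,allow_pickle=True)
print(o['time'],o['ee_pos'],o['q'].round(1))
q=P.reshape(-1,3)
s=q[(abs(q[:,0]-.461)<.04)&(abs(q[:,1]-.325)<.04)&(q[:,2]>.033)&(q[:,2]<.05)]; cc=cv2.minEnclosingCircle(s[:,:2].astype(np.float32)); print('hub',len(s),cc,s[:,2].mean())
w=q[(abs(q[:,0]-.56)<.04)&(abs(q[:,1]-.32)<.04)&(q[:,2]>.015)&(q[:,2]<.06)]; print('weight',cv2.minEnclosingCircle(w[:,:2].astype(np.float32)))
print(shift([*cc[0],.02],o))
E
```

```text
19.5667 [0.46074424 0.32476763 0.22079957] [ 35.2   6.7  10.8  94.1  -0.  165.5]
hub 550 ((0.4610442519187927, 0.32635316252708435), 0.02434992976486683) 0.03916935901687662
weight ((0.5585026144981384, 0.3209936022758484), 0.02796764299273491)
(array([20.08,  0.16, -0.08]), np.float64(49.67), None)
```

View pics/w31.png

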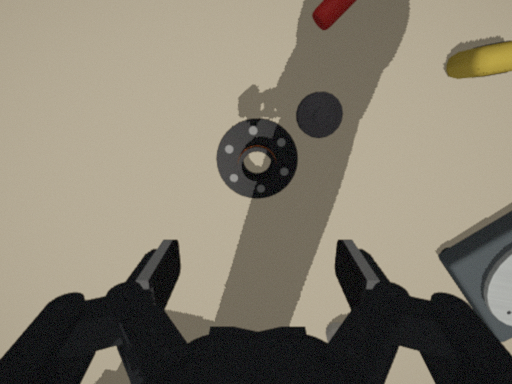

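>>> play_rows([
  [[3, 0.16, -0.1], 0, 7.2],
  [[7, 0.16, -0.1], 0, 7.2],
  [[11, 0.16, -0.1], 0, 7.2],
  [[15, 0.16, -0.1], 0, 7.2],
  [[18, 0.16, -0.1], 0, 7.2],
  [[20, 0.16, -0.1], 0, 7.2],
  [[20.7, 0.16, -0.1], 0, 7.2],
  [[20.7, 0.16, -0.1], 0, 7.2],
  [[20.7, 0.16, -0.1], 0, 5.5],
  [[20.7, 0.16, -0.1], 0, 4.4],
  [[20.7, 0.16, -0.1], 0, 4.4],
  [[20.7, 0.16, -0.1], 0, 4.4],
], squeeze=35)

```text
time: 20.62
ee_pos: [0.4626, 0.3274, 0.0167]
tcp_rot: [66.7, 89.8, 26.3]
wrist_force: [-0.2, -2.8, 7.5]
opening: 0.0473
```

>>> play_rows([
  [[0, 0, 0], 0, 4.4],
  [[0, 0, 0], 0, 4.4],
  [[-1, 0, 0], 0, 4.4],
  [[-3, 0, 0], 0, 4.4],
  [[-6.5, 0, 0], 0, 4.4],
  [[-10, 0, 0], 0, 4.4],
  [[-14, 0, 0], 0, 4.4],
  [[-18, 0, 0], 0, 4.4],
  [[-21.5, 0, 0], 0, 4.4],
  [[-24, 0, 0], 0, 4.4],
  [[-25, 0, 0], 0, 4.4],
  [[-25, 0, 0], 0, 4.4],
])

```text
time: 21.62
ee_pos: [0.4618, 0.3274, 0.2687]
tcp_rot: [77.1, 89.7, 36.7]
wrist_force: [0.8, 0.7, -1.8]
opening: 0.0473
```

```bash
cat > fl.py <<'E'
from h import *
import sys
o=bot.get_obs(); p,d=bot.camera('wrist'); cv2.imwrite(f'pics/{sys.argv[1]}.png',p); c=cam('wrist',o); R=rot(o['tcp_rot']); T=(pts(c,d)-o['ee_pos'])@R
q=T.reshape(-1,3); q=q[d.reshape(-1)>0]
s=q[(np.hypot(q[:,1],q[:,2])<.045)&(q[:,0]>-.045)&(q[:,0]<-.015)]
print(o['time'],o['ee_pos'],o['opening'],'hub n',len(s))
def plane(s):
    A=np.c_[s[:,1:],np.ones(len(s))]; k=np.linalg.lstsq(A,s[:,0],rcond=None)[0]; return k, np.degrees(np.arctan(k[:2]))
dk=q[(np.hypot(q[:,1],q[:,2])<.06)&(np.hypot(q[:,1],q[:,2])>.028)&(q[:,0]>-.005)&(q[:,0]<.03)]
print('disc',len(dk)); 
if len(dk)>20:
    k,a=plane(dk); e=dk[:,0]-np.c_[dk[:,1:],np.ones(len(dk))]@k; dk=dk[abs(e)<.002]; k,a=plane(dk); print('disc plane x0 mm',k[2]*1e3,'tilt',a); print(cv2.minEnclosingCircle(dk[:,1:].astype(np.float32)))
for i in range(3):
    if len(s)<30: break
    k,a=plane(s); e=s[:,0]-np.c_[s[:,1:],np.ones(len(s))]@k; s=s[e<.002] ; 
print('rim',len(s),'x mm',s[:,0].mean()*1e3,'tilt',a,cv2.minEnclosingCircle(s[:,1:].astype(np.float32)))
E
python3 fl.py w32; python3 - <<'E'
from h import *
o=bot.get_obs(); print(o['q'].round(1),shift([.6537,-.0490,.26],o,40))
E
```

```text
21.6167 [0.46180429 0.32740426 0.26867289] 0.04731751699902797 hub n 6245
disc 9805
disc plane x0 mm 11.954473353198654 tilt [0.15473937 0.0779873 ]
((-0.002538116415962577, 0.0005184637266211212), 0.055551402270793915)
rim 1236 x mm -35.660438913870024 tilt [-27.33522772   0.04014263] ((0.00585666298866272, 0.000431181862950325), 0.043969813734292984)
[ 35.3   8.   17.3  99.1   0.  165.7] (array([  0.6 , -16.22,  39.  ]), np.float64(49.64), np.float64(9.63630553462255))
```

View pics/w32.png

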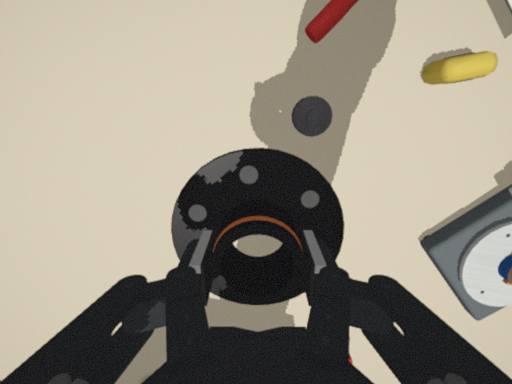

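>>> play_rows([
  [[0, -1.2, 3], 0, 4.4],
  [[0, -2.8, 6.8], 2, 4.4],
  [[0, -4.3, 10.5], 4, 4.4],
  [[0, -5.8, 14.2], 6, 4.4],
  [[0, -7.4, 18], 8, 4.4],
  [[0, -9, 21.8], 9.6, 4.4],
  [[0, -10.5, 25.5], 9.6, 4.4],
  [[0, -12, 29.2], 9.6, 4.4],
  [[0, -13.5, 33], 9.6, 4.4],
  [[0, -15, 36.5], 9.6, 4.4],
  [[0, -16, 38.9], 9.6, 4.4],
  [[0, -16, 38.9], 9.6, 4.4],
])

```text
time: 22.67
ee_pos: [0.655, -0.0517, 0.2612]
tcp_rot: [-117.0, 89.8, -167.2]
wrist_force: [1.1, 0.3, -1.8]
opening: 0.0471
```

>>> play_rows([
  [[0, 0, 0], 0, 4.4],
  [[0, 0, 0], 0, 4.4],
  [[0, 0, 0], 0, 4.4],
])

```text
time: 22.92
ee_pos: [0.6535, -0.046, 0.264]
tcp_rot: [-153.5, 90.0, 156.6]
wrist_force: [-0.5, -0.3, -2.6]
opening: 0.047
```

```bash
cat > fl2.py <<'E'
from h import *
import sys
from scipy.optimize import least_squares
o=bot.get_obs(); p,d=bot.camera('wrist'); cv2.imwrite(f'pics/{sys.argv[1]}.png',p); c=cam('wrist',o); R=rot(o['tcp_rot']); T=(pts(c,d)-o['ee_pos'])@R
print(o['time'],o['ee_pos'],o['wrist_force'].round(1),o['opening'])
# disc mask: in plane x=.012, find outer edge by depth jumps
m=(abs(T[...,0]-.012)<.004)&(np.hypot(T[...,1],T[...,2])<.07)&(T[...,1]>-.02); m=cv2.morphologyEx(m.astype(np.uint8),cv2.MORPH_OPEN,np.ones((3,3)))
cn=max(cv2.findContours(m,cv2.RETR_EXTERNAL,cv2.CHAIN_APPROX_NONE)[0],key=cv2.contourArea)[:,0]
E=T[cn[:,1],cn[:,0]]; E=E[(np.hypot(E[:,1],E[:,2])>.048)&(E[:,1]>-.015)]
s=least_squares(lambda v:np.hypot(E[:,1]-v[0],E[:,2]-v[1])-v[2],[0,0,.055],loss='soft_l1',f_scale=.001)
ctr=np.array([.017,s.x[0],s.x[1]]); print('edge n',len(E),'centre y,z mm',s.x*1e3,'disc x0',np.median(T[m>0][:,0])*1e3,'flange world',o['ee_pos']+R@ctr)
q=(T@R.T+o['ee_pos']).reshape(-1,3)
k=q[(abs(q[:,0]-.6537)<.03)&(abs(q[:,1]+.049)<.03)&(q[:,2]>.195)&(q[:,2]<.2135)]; print('spindle pts',len(k),k.mean(0) if len(k) else '')
print(shift([.6537,-.0490,.26],o))
E
python3 fl2.py w33; python3 chk.py w34
```

```text
22.9167 [ 0.65348372 -0.04595238  0.26402217] [-0.5 -0.3 -2.6] 0.04702357181392943
edge n 295 centre y,z mm [-1.46054713  0.42406424 54.17136422] disc x0 12.032637654074584 flange world [ 0.65262717 -0.04721205  0.24702239]
spindle pts 0 
(array([ 0.4 , -0.18,  0.25]), np.float64(40.09), None)
22.9667 [ 0.65354511 -0.04575658  0.26435603] [ 0.6 -0.6 -2.2] [ 0.06 -0.01 -0.  ] 0.047543956678167604
```

View pics/w34.png

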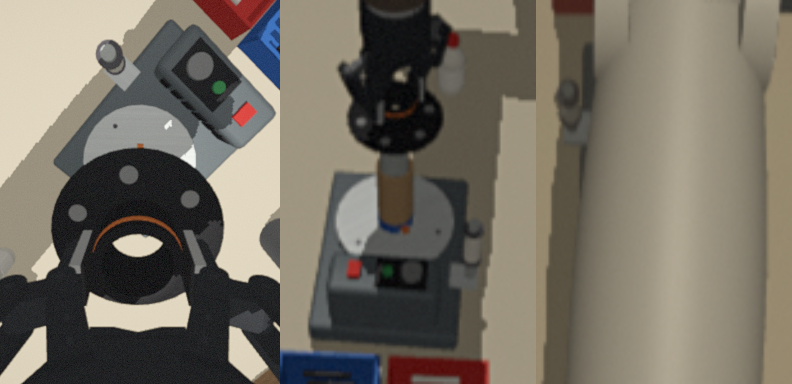

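>>> play_rows([
  [[0.5, 0, 0.1], 0, 4.4],
  [[1.2, 0, 0.2], 0, 4.4],
  [[2, 0, 0.2], 0, 4.4],
  [[2.8, 0, 0.2], 0, 4.4],
  [[3.5, 0, 0.2], 0, 4.4],
  [[4.2, 0, 0.2], 0, 4.4],
  [[4.8, 0, 0.2], 0, 4.4],
  [[4.8, 0, 0.2], 0, 4.4],
])

```text
time: 23.78
ee_pos: [0.6548, -0.0485, 0.2145]
tcp_rot: [-134.6, 89.9, 175.4]
wrist_force: [-0.6, 0.5, -2.2]
opening: 0.0472
```

```bash
python3 fl2.py w35
```

```text
23.7833 [ 0.6547906  -0.04850765  0.21448485] [-0.6  0.5 -2.2] 0.047244044037160836
edge n 295 centre y,z mm [-1.48200725  0.4062904  54.16062822] disc x0 12.046197009106132 flange world [ 0.65388032 -0.04976895  0.19748656]
spindle pts 4180 [ 0.66098111 -0.04352195  0.20471979]
(array([-4.55, -0.12, -0.04]), np.float64(40.03), None)
```

View pics/w35.png

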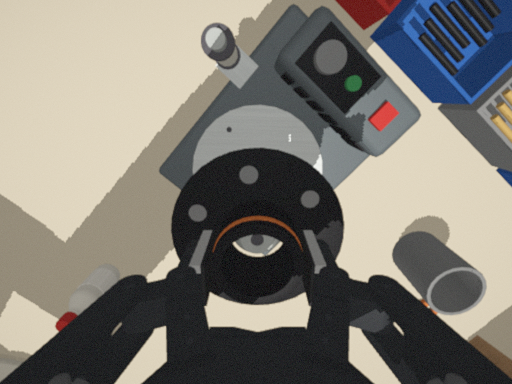

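>>> play_rows([
  [[0.4, 0, 0], 0, 4.4],
  [[0.8, 0, 0], 0, 4.4],
  [[1.2, 0, 0], 0, 4.4],
  [[1.6, 0, 0], 0, 4.4],
  [[2, 0, 0], 0, 4.4],
  [[2.4, 0, 0], 0, 4.4],
  [[2.8, 0, 0], 0, 4.4],
  [[2.8, 0, 0], 0, 4.4],
])

```text
time: 24.5
ee_pos: [0.655, -0.0485, 0.1871]
tcp_rot: [-134.3, 89.9, 175.8]
wrist_force: [1.2, 0.2, -2.1]
opening: 0.0474
```

```bash
python3 fl2.py w36
```

```text
24.5 [ 0.65496627 -0.0484987   0.18713015] [ 1.2  0.2 -2.1] 0.047367307846057895
edge n 298 centre y,z mm [-1.34603904  0.38069939 54.08750832] disc x0 12.035332768348594 flange world [ 0.65415753 -0.04965425  0.17013111]
spindle pts 7613 [ 0.65623797 -0.04850433  0.20679612]
(array([-7.29, -0.14, -0.05]), np.float64(40.03), None)
```

>>> play_rows([
  [[0.2, 0, 0], 0, 4.4],
  [[0.4, 0, 0], 0, 4.4],
  [[0.5, 0, 0], 0, 4.4],
  [[0.5, 0, 0], 0, 4.4],
])

```text
time: 24.88
ee_pos: [0.6552, -0.0485, 0.1831]
tcp_rot: [-128.4, 90.0, -178.4]
wrist_force: [0.1, -0.1, -1.6]
opening: 0.0474
```

```bash
python3 fl2.py w37
```

```text
24.8833 [ 0.65521603 -0.04851997  0.18305095] [ 0.1 -0.1 -1.6] 0.04740552679779035
edge n 301 centre y,z mm [-1.562978    0.41595383 54.22520691] disc x0 12.025589946302377 flange world [ 0.65428274 -0.04984382  0.16605117]
spindle pts 7557 [ 0.65692413 -0.04812664  0.20510471]
(array([-7.69, -0.15, -0.06]), np.float64(40.03), None)
```

Contact not yet felt; go another 1–1.5 mm.

>>> play_rows([
  [[0.1, 0, 0], 0, 4.4],
  [[0.15, 0, 0], 0, 4.4],
  [[0.15, 0, 0], 0, 4.4],
])

```text
time: 25.18
ee_pos: [0.6553, -0.0485, 0.1818]
tcp_rot: [45.5, 90.0, -4.5]
wrist_force: [-0.7, 0.1, -1.9]
opening: 0.0472
```

>>> play_rows([
  [[0.1, 0, 0], 0, 4.4],
  [[0.1, 0, 0], 0, 4.4],
  [[0.1, 0, 0], 0, 4.4],
])

```text
time: 25.43
ee_pos: [0.6554, -0.0485, 0.1817]
tcp_rot: [47.8, 89.9, -2.2]
wrist_force: [-1.7, 0.8, 4.6]
opening: 0.0478
```

Contact felt (4.6 N). Release slowly.

>>> play_rows([
  [[-0.05, 0, 0], 0, 4.7],
  [[-0.05, 0, 0], 0, 4.85],
  [[-0.05, 0, 0], 0, 5.1],
  [[-0.05, 0, 0], 0, 5.6],
  [[-0.05, 0, 0], 0, 6.4],
  [[-0.05, 0, 0], 0, 6.4],
  [[-0.05, 0, 0], 0, 6.4],
])

```text
time: 26.02
ee_pos: [0.6552, -0.0485, 0.1811]
tcp_rot: [-131.1, 90.0, 179.0]
wrist_force: [-0.3, 0.5, 0.6]
opening: 0.0639
```

>>> play_rows([
  [[-1, 0, 0], 0, 6.4],
  [[-3, 0, 0], 0, 7],
  [[-6, 0, 0], 0, 8],
  [[-9, 0, 0], 0, 8.5],
  [[-12, 0, 0], 0, 8.5],
  [[-14, 0, 0], 0, 8.5],
  [[-14, 0, 0], 0, 8.5],
  [[-14, 0, 0], 0, 8.5],
])

```text
time: 26.68
ee_pos: [0.6557, -0.0485, 0.323]
tcp_rot: [45.9, 89.8, -4.1]
wrist_force: [0.5, -0.1, -0.5]
opening: 0.0848
```

```bash
python3 - <<'E'
from h import *
o=bot.get_obs(); p,d=bot.camera('wrist'); cv2.imwrite('pics/w38.png',p); c=cam('wrist',o); q=pts(c,d).reshape(-1,3); q=q[d.reshape(-1)>0]
print(o['time'],o['ee_pos'],o['wrist_force'])
s=q[(np.hypot(q[:,0]-.6537,q[:,1]+.049)<.06)&(q[:,2]>.15)]
for lo,hi in ((.164,.176),(.198,.207)):
    k=s[(s[:,2]>lo)&(s[:,2]<hi)]; A=np.c_[k[:,:2]-[.6537,-.049],np.ones(len(k))]
    for i in range(3):
        f=np.linalg.lstsq(A,k[:,2],rcond=None)[0]; e=abs(k[:,2]-A@f)<.0015; k=k[e];A=A[e]
    print(len(k),'plane z',f[2],'tilt',np.degrees(np.arctan(f[:2])),cv2.minEnclosingCircle(k[:,:2].astype(np.float32)))
E
python3 chk.py w39
```

```text
26.6833 [ 0.65571966 -0.04854114  0.32298304] [ 0.50620946 -0.12666286 -0.49326983]
5018 plane z 0.1697220337442025 tilt [-0.0121906   0.06886109] ((0.653910219669342, -0.050156526267528534), 0.05512496456503868)
627 plane z 0.2041441829946688 tilt [-0.2464423  -0.31844759] ((0.6542103886604309, -0.049957845360040665), 0.02422528713941574)
26.7333 [ 0.65550266 -0.04853587  0.32143815] [-0.4  0.3 -1.4] [-0.03 -0.03  0.02] 0.08544013713166791
```

View pics/w39.png

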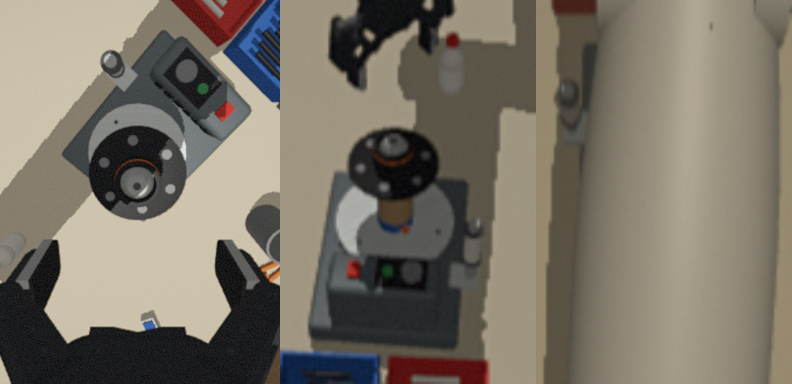

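View pics/w38.png

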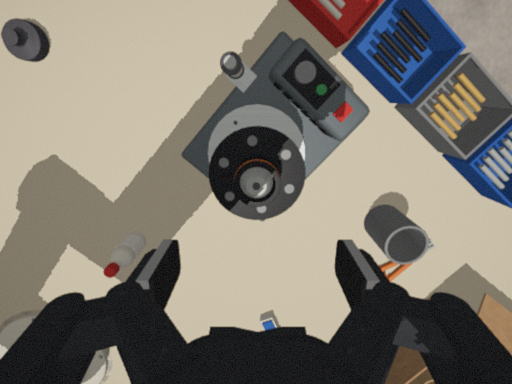

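```bash
python3 - <<'E'
from workcell import bot
print(bot.job_done(), bot.get_obs()['time'])
E
```

```text
the job is handed in; nothing more can be done
the job is handed in; nothing more can be done
```

The core is on the spindle blue end down, with its notches over the drive bar, and the flange lies flat on it. I handed the job in at about 27 s; no verdict is reported.

**What I did:** I gripped the core by its plain end and let it swing upright in a loosened grip, then set it standing on the table and re-gripped it. I lowered it onto the spindle with the notches lined up on the bar, then fetched the flange by its hub and lowered that until I felt light contact.

**What went wrong:** On the first try the core slipped out of the grip and toppled onto the table. It fell clear of everything else, and I re-measured it and picked it up again.

**Last checks:**
- **Flange height:** the disc top measured 169.7 mm above the table, which puts the underside 109.7 mm above the turntable (106–114 mm allowed).
- **Flange tilt and centring:** tilt was under 0.1° on the disc; a plane fit to the few points on the hub rim gave about 0.4°. It sat about 1 mm off the spindle axis.
- **Core:** it measured 1 mm above flush just before release, and the flange height agrees with it being seated. A core fit after release, on few and partly hidden points, gave a 3 mm foot offset and 1.7° tilt. I trusted the earlier fits, which gave about 0.3° and under 1 mm, and did not re-measure.
- **Forces:** the highest wrist force I read was about 8 N, when gripping parts on the table, and about 5 N against the winder. These readings were only at the end of each move.
- **Bystanders:** the ones in the last pictures looked undisturbed, but I did not measure any of them again. The gripper was open and clear above the spindle at the end.

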